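# Clamp carving blanks in the marking jig and scribe a line across them

### The job

Load every wooden blank on the bench into the marking jig, one flat in each bay with its rear end between the two low rails, then press the red lever pad down until the hold-down snaps over and stays down on the blanks. With the clamp shut, take the cranked scriber from its cradle and draw its tip slowly (no faster than 5 cm/s) and lightly in a straight line along the front of the steel bar, from the top of the brass post to the top of the red post, tip touching the wood or no more than about 3 mm above it. Lay the scriber back on its cradle, leave the blanks clamped, and do not disturb the tin, bowl or brush.

Things in the scene. Friction and masses are not known exactly. Their poses are not given: they have to be found in the camera images.
- blank1: pale wooden carving blank, a block 120 x 44 x 26 mm (along its own x, y, z) with both end faces sealed dark green; origin at the centre of its underside; about 100 g; either end may go first. It may be absent.
- blank2: mid-brown wooden carving blank, a block 120 x 44 x 26 mm (along its own x, y, z) with both end faces sealed dark green; origin at the centre of its underside; about 100 g; either end may go first. It may be absent.
- blank3: dark brown wooden carving blank, a block 120 x 44 x 26 mm (along its own x, y, z) with both end faces sealed dark green; origin at the centre of its underside; about 100 g; either end may go first. It may be absent.
- jig: fixed jig, plywood base x -80..+180, y -140..+140, 12 mm thick; origin on the bench, +x away from the robot, +y to its left. Three white-outlined bays 80 mm apart along y; at each one's rear (x +16..+61) two dark rails 8 mm high, 52 mm apart; stop strip 12 mm high, face at x +66. A blank lies along x, lowered straight in with the clamp up; its top is then at z 38, level with two 16 mm posts.
- slot1 (a point): left (+y) bay: where the centre of a blank's underside belongs, on top of the base (12 mm above the bench); axes as the jig's. Any blank may go in any bay.
- slot2 (a point): middle bay: where the centre of a blank's underside belongs, on top of the base (12 mm above the bench); axes as the jig's. Any blank may go in any bay.
- slot3 (a point): right (-y) bay: where the centre of a blank's underside belongs, on top of the base (12 mm above the bench); axes as the jig's. Any blank may go in any bay.
- seam_start (a point): centre of the top of the brass post, jig frame x +22, y +125, z 38 mm: the start of the line to scribe. The line runs straight to seam_end, parallel to the clamp bar and 10 mm in front of its front edge when the clamp is down.
- seam_end (a point): centre of the top of the red post, jig frame x +22, y -125, z 38 mm: the end of the line.
- lever (a joint): hold-down hinge (rad): 0 raised, 0.80 down on blanks, 0.812 with none. Sprung upwards with a detent: let go before about 0.5 it springs back up, beyond that it snaps down and is held. Pressing at the pad takes about 10 N at first, then less. To reopen, pinch the pad by its sides and lift it in an arc back to 0.
- lever_hinge (a point): point on the hinge axis: jig frame x +160, y 0, z 50 mm; the axis runs along the jig's y. Two blue arms carry a steel cross bar (16 x 12 mm, 120 mm from the hinge); raised, it stands clear behind the blanks, up to 145 mm above the bench.
- lever_pad (a point): centre of the top face of the red pad, 100 mm (along the arm) x 40 mm (along jig y) x 14 mm thick, on the left (+y) end of the clamp bar; 137.5 mm from the hinge axis, at jig y +170. Raised, the pad slopes 0.80 rad, centre about 150 mm, outer end 185 mm up; down, it is level at jig x +22, z 51 mm. 25 mm is free on each side of it.
- cradle: small wooden cradle fixed to the bench, base 90 x 40 mm, with two forked uprights at x +-35 mm (10 mm thick) that carry the scriber handle along the cradle's x; fork floors 55 mm above the bench, prongs 12 mm high and 28 mm apart. Origin on the bench under its centre.
- cradle_rest (a point): where the scriber's origin (handle centre) belongs when it lies in the forks: 65 mm above the bench over the cradle's centre; axes as the cradle's.
- scriber: cranked scriber: square wooden handle 110 x 18 x 20 mm (x, y, z), orange butt at -x, brass ferrule at +x, then a dark steel neck 8 mm thick that runs 30 mm on and bends straight down to the tip. Origin at the handle's centre, z up. Grip the handle's middle, across y, between the forks (60 mm free). 60 g.
- scriber_tip (a point): lower end of the scriber's steel tip: 85 mm ahead (+x) of the handle's centre and 49 mm below it.
- tin: yellow tin, 74 mm across, 85 mm tall, bystander; origin at the centre of its underside.
- bowl: wooden bowl, 120 mm across, 45 mm tall, bystander; origin at the centre of its underside.
- brush: dusting brush lying on the bench, bystander.
Mind the look-alikes: they are no part of the job. Leave any pink look-alike of the blank2 alone.

How it is judged (in metres and radians):
On the way, in this order (a step that is already met when the one before it is completed fails the run):
1. every blank lies flat in a bay of the jig (((x of blank1 in the frame of slot1 between -0.01 and 0.01 m and y of blank1 in the frame of slot1 between -0.009 and 0.009 m) or (x of blank1 in the frame of slot2 between -0.01 and 0.01 m and y of blank1 in the frame of slot2 between -0.009 and 0.009 m) or (x of blank1 in the frame of slot3 between -0.01 and 0.01 m and y of blank1 in the frame of slot3 between -0.009 and 0.009 m)) and z of blank1 in the frame of slot1 between -0.004 and 0.004 m and angle between the x axis of each of blank1, blank2, blank3 and the x axis of jig, either way round below 0.15 rad and ((x of blank2 in the frame of slot1 between -0.01 and 0.01 m and y of blank2 in the frame of slot1 between -0.009 and 0.009 m) or (x of blank2 in the frame of slot2 between -0.01 and 0.01 m and y of blank2 in the frame of slot2 between -0.009 and 0.009 m) or (x of blank2 in the frame of slot3 between -0.01 and 0.01 m and y of blank2 in the frame of slot3 between -0.009 and 0.009 m)) and z of blank2 in the frame of slot1 between -0.004 and 0.004 m and ((x of blank3 in the frame of slot1 between -0.01 and 0.01 m and y of blank3 in the frame of slot1 between -0.009 and 0.009 m) or (x of blank3 in the frame of slot2 between -0.01 and 0.01 m and y of blank3 in the frame of slot2 between -0.009 and 0.009 m) or (x of blank3 in the frame of slot3 between -0.01 and 0.01 m and y of blank3 in the frame of slot3 between -0.009 and 0.009 m)) and z of blank3 in the frame of slot1 between -0.004 and 0.004 m), for 0.2 s.
2. the clamp is pressed down and stays latched on the blanks (all of step 1 and value of joint lever above 0.77 rad), for 0.2 s.
3. scriber tip on the line, over the brass starting post, clamp shut (x of scriber_tip in the frame of jig between 0.014 and 0.03 m and y of scriber_tip in the frame of jig between 0.117 and 0.133 m and z of scriber_tip in the frame of jig between 0.034 and 0.045 m and value of joint lever above 0.77 rad), for 0.04 s.
4. scriber tip on the line, a fifth of the way along the line, clamp shut (x of scriber_tip in the frame of jig between 0.014 and 0.03 m and y of scriber_tip in the frame of jig between 0.072 and 0.088 m and z of scriber_tip in the frame of jig between 0.034 and 0.045 m and value of joint lever above 0.77 rad), for 0.04 s.
5. scriber tip on the line, a third of the way, clamp shut (x of scriber_tip in the frame of jig between 0.014 and 0.03 m and y of scriber_tip in the frame of jig between 0.032 and 0.048 m and z of scriber_tip in the frame of jig between 0.034 and 0.045 m and value of joint lever above 0.77 rad), for 0.04 s.
6. scriber tip on the line, at the middle, clamp shut (x of scriber_tip in the frame of jig between 0.014 and 0.03 m and y of scriber_tip in the frame of jig between -0.008 and 0.008 m and z of scriber_tip in the frame of jig between 0.034 and 0.045 m and value of joint lever above 0.77 rad), for 0.04 s.
7. scriber tip on the line, two thirds of the way, clamp shut (x of scriber_tip in the frame of jig between 0.014 and 0.03 m and y of scriber_tip in the frame of jig between -0.048 and -0.032 m and z of scriber_tip in the frame of jig between 0.034 and 0.045 m and value of joint lever above 0.77 rad), for 0.04 s.
8. scriber tip on the line, four fifths of the way, clamp shut (x of scriber_tip in the frame of jig between 0.014 and 0.03 m and y of scriber_tip in the frame of jig between -0.088 and -0.072 m and z of scriber_tip in the frame of jig between 0.034 and 0.045 m and value of joint lever above 0.77 rad), for 0.04 s.
9. scriber tip on the line, over the red finishing post, clamp shut (x of scriber_tip in the frame of jig between 0.014 and 0.03 m and y of scriber_tip in the frame of jig between -0.133 and -0.117 m and z of scriber_tip in the frame of jig between 0.034 and 0.045 m and value of joint lever above 0.77 rad), for 0.04 s.
At the end, for the whole second after the job is handed in: Every blank present lies flat in a bay (within 10 mm along and 9 mm across its place, 4 mm in height, 0.15 rad), the lever is latched (above 0.77 rad), the scriber lies on its cradle (within 15 mm along, 10 mm across, 6 mm in height, 0.2 rad), and all are at rest (all of step 2 and x of scriber in the frame of cradle_rest between -0.015 and 0.015 m and y of scriber in the frame of cradle_rest between -0.01 and 0.01 m and z of scriber in the frame of cradle_rest between -0.006 and 0.006 m and angle between the x axis of scriber and the x axis of cradle, either way round below 0.2 rad and angle between scriber's own z axis and vertical below 0.2 rad and linear speed of each of scriber, blank1, blank2, blank3 below 0.02 m/s); the robot touches nothing.
It fails at once if the scriber moves faster than 8 cm/s while its tip is on the line (x of scriber_tip in the frame of jig between 0.012 and 0.032 m and y of scriber_tip in the frame of jig between -0.13 and 0.13 m and z of scriber_tip in the frame of jig between 0.028 and 0.046 m and linear speed of scriber above 0.08 m/s).
It fails at once if the scriber is pressed on a blank with more than 20 N (contact force between scriber and blank1 above 20 N or contact force between scriber and blank2 above 20 N or contact force between scriber and blank3 above 20 N).
It fails at once if the tin, bowl or brush is pushed more than 30 mm (distance of any of tin, bowl, brush from where it was at the start of the episode above 0.03 m).
Of blank1, blank2, blank3 only 2 to 3 are there at a start; the rules pass over those that are not, and their reading is None.
At some moment in a run one of blank1, blank2, blank3 may be knocked a few centimetres aside while the robot is not near it.
It also fails if it takes over 210 s, if anything falls off the work surface, if the arm or the gripper's body presses on something with over 40 N, if the wrist force passes 120 N, or if a joint passes its speed limit or range.

### The arm

A 6-joint arm with a two-finger parallel gripper is mounted at the origin on the work surface. World frame = base frame: x ahead of the robot, y to its left, z up, the work surface at z = 0. Lengths are in mm, angles in rad, forces in N, time in s.
With the tool pointing down it reaches from about 300 to 775 mm from the base axis. Payload 14.6 kg.
Tool frame: the origin (TCP) lies midway between the tips of the shut fingers; the grasp point (between the pads) lies 19 mm behind it (manip.grasp_offset is the distance from the TCP to the grasp point, in mm); z points along the fingers, y is the line along which they close (so a half turn about z gives the same grasp; the last joint's range is limited). The gripper opens to 94 mm and grips with 3 to 60 N. Pads are 16 mm wide; open, the fingers measure 119 mm over their backs; the gripper's body (75 mm by 177 mm) begins 78 mm behind the grasp point.
Start: joints at [-1.36, 0.3, 1.521, -0, 1.321, -0.067], TCP at [150.825, -528.905, 170.546] pointing down, gripper open.
Joint ranges: [-3.03, 3.03], [-0.79, 2.21], [0.23, 2.52], [-1.04, 4.18], [0, 3.07], [-2.55, 2.55]. Speed limits (rad/s): [2.22, 2.22, 2.57, 3.14, 3.14, 3.14].

### API

Orientations are given as [roll, pitch, yaw] about the fixed x, y, z axes, in that order (R = Rz(yaw) Ry(pitch) Rx(roll)).
In Python, from cell import manip, viewer gives the robot as it stands. The module is installed in compiled form; this text tells all that it offers.
- The arm moves only by the tool move_arm, never from a script. Its argument "moves" is a list of rows, each a list of 4 numbers: the shift along the tool's x, y, z in m, then the turn about the tool's z in rad. A call has 1 to 12 rows; each row is the pose to reach, as a shift and turn from the pose commanded when the call began, along the tool's axes at that moment; what a row does not reach only later rows make up. A row lasts 1/10 s, in which the tool goes at most 50 mm and 8.59 degrees, less where a joint would pass 70% of its speed; a pose out of reach is approached as far as the arm can. A call with a gripper value outside its range is refused whole. "jaw" is the finger opening in m, from 0 to 0.094, set as the call begins (left out, the last holds). The fingers move at their own pace and stop on an object; "squeeze" is the grip in N (left out, the last holds). Time passes only in rows, so rows that repeat a pose let the fingers close. It gives the time, the measured TCP pose, the force, the opening and the grip force at its end, in the units of the state.
- manip.read_state(): the state, without advancing time (a new reading comes with each control period).
- viewer.camera(name): name is "scene" or "top" or "wrist"; returns a dict with "frame" (480x640x3 uint8, blue, green, red), "z_map" (480x640 float32, mm along the optical axis (not along the pixel's ray), 0 where there is no reading), "fx", "fy", "cx", "cy" (pixels), "D" ([k1, k2, p1, p2, k3] as OpenCV has them; the pictures are not rectified), "origin" and "orientation" of the camera in the world. Camera axes: x right, y down, z forward; pixel columns grow to the right and rows downward; lengths in mm; the calibration is good to about 2 mm. A picture is of the moment at which its call begins.
- manip.sign_off(): hands the job in; it is judged then, once.
The state is a dict: "clock": time; "joints": joint angles; "qd": joint speeds; "effort": joint torques, N m; "eef_pos": TCP position; "eef_rot": TCP orientation; "wrist_force": force on the tool from outside, world axes, zero at the start; "moment": the same for the moment, N m; "finger_gap": finger opening in mm; "finger_force": force on a finger pad.
Only numpy, scipy, OpenCV 4.12 (cv2) and the standard library are available. Lean on these libraries where they do the work, as an engineer would, in place of code of your own. Each camera call takes 0.05 s, during which the arm holds its last target. There are 200 camera calls.

## Working session

There is one attempt and no reset: what is moved stays moved. The work goes in short steps, Python scripts to look and compute and a tool call to move; the robot and the scene stay as the last step left them, time stands still between calls to the robot, and variables do not carry over. Pictures are saved under pics/ and viewed, at most 14 in all, crops included, and the job is handed in when it is done.

Besides the shell and the picture viewer there is one more tool, called after "Call:" as name(argument=value, ...), one argument or row to a line, values as JSON. move_arm: Moves the arm, as the interface text tells. Its arguments: {"type":"object","properties":{"moves":{"type":"array"},"jaw":{"type":"number"},"squeeze":{"type":"number"}},"required":["moves"]}

```bash
mkdir -p pics
cat > h.py <<'E'
import numpy as np, cv2, pickle
from scipy.spatial.transform import Rotation as R
from cell import manip, viewer
def snap(name, tag):
    c=viewer.camera(name); cv2.imwrite(f'pics/{tag}.png',c['frame']); pickle.dump(c,open(f'pics/{tag}.pkl','wb')); return c
def load(tag): return pickle.load(open(f'pics/{tag}.pkl','rb'))
def Rm(c):
    o=np.array(c['orientation'],float)
    return o if o.shape==(3,3) else R.from_euler('xyz',o).as_matrix()
def K(c): return np.array([[c['fx'],0,c['cx']],[0,c['fy'],c['cy']],[0,0,1.]])
def rays(c,uv):
    p=cv2.undistortPoints(np.array(uv,float).reshape(-1,1,2),K(c),np.array(c['D'],float)).reshape(-1,2)
    return np.c_[p,np.ones(len(p))]
def onz(c,uv,z):
    d=rays(c,uv)@Rm(c).T; o=np.array(c['origin'],float); return o+d*((z-o[2])/d[:,2])[:,None]
def depth(c,uv):
    r=rays(c,uv); z=np.array([c['z_map'][int(round(v)),int(round(u))] for u,v in uv])
    return (r*z[:,None])@Rm(c).T+np.array(c['origin'],float)
def proj(c,P):
    M=Rm(c).T; t=-M@np.array(c['origin'],float)
    return cv2.projectPoints(np.array(P,float).reshape(-1,3),cv2.Rodrigues(M)[0],t,K(c),np.array(c['D'],float))[0].reshape(-1,2)
def st():
    s=manip.read_state(); print({k:np.round(s[k],3).tolist() for k in ('clock','joints','eef_pos','eef_rot','wrist_force','finger_gap','finger_force')}); return s
def topose(P,yawtgt=None):
    """tool-frame shift (m) to world point P (mm)"""
    s=manip.read_state(); M=R.from_euler('xyz',s['eef_rot']).as_matrix()
    return M.T@(np.array(P)-np.array(s['eef_pos']))/1000
E
python3 - <<'E'
from h import *
st()
for n in ('top','scene'):
    c=snap(n,n+'0'); print(n,c['origin'],c['orientation'],c['fx'],c['D'])
E
```

```text
{'clock': 0.0, 'joints': [-1.36, 0.3, 1.522, -0.0, 1.321, -0.067], 'eef_pos': [150.763, -528.607, 169.98], 'eef_rot': [-3.14, -0.0, 0.278], 'wrist_force': [-0.047, -0.113, 0.107], 'finger_gap': 94.061, 'finger_force': 0.0}
top [ 333.61820743    8.94849263 1253.3112874 ] [-2.98013591  0.018934   -1.56847067] 474.24535161109713 [-0.09780631  0.          0.          0.          0.        ]
scene [ 1080.96882719 -1030.16133035   899.20938767] [-2.16964338 -0.02401796  0.49384297] 503.758295934787 [-0.04942455  0.          0.          0.          0.        ]
```

View pics/top0.png

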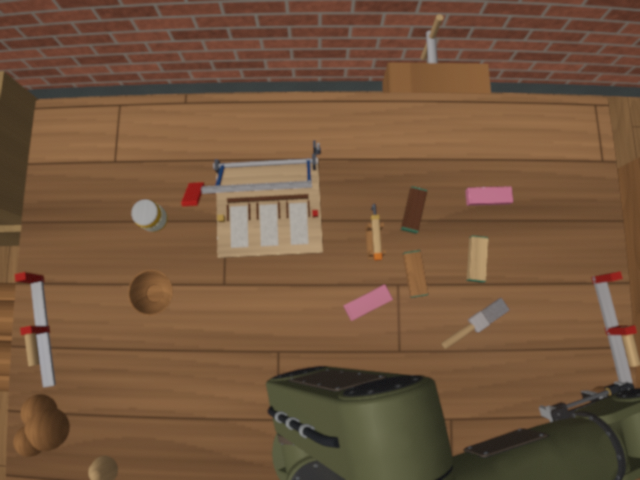

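View pics/scene0.png

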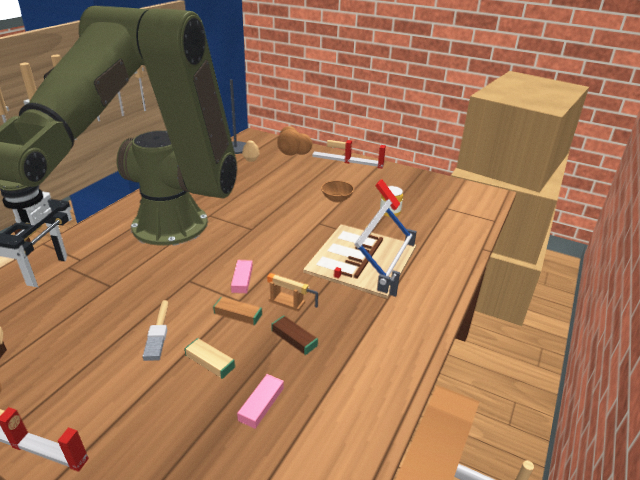

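The overview shows three blanks: pale at (478,259), mid-brown at (415,274) and dark at (414,210). The pink look-alikes at (489,195) and (368,302) are to be left alone. The cradle and scriber are at (376,235), with the orange butt toward the robot. The jig is at (270,215) and its red pad at (193,194). The tin (150,214), bowl (151,292) and brush (475,322) are bystanders.

Run:
```python
from h import *
c=load('top0')
f=c['frame']
a=cv2.resize(f[175:305,345:515],None,fx=4.7,fy=4.6,interpolation=cv2.INTER_CUBIC)
b=cv2.resize(f[135:265,175:335],None,fx=5,fy=4.6,interpolation=cv2.INTER_CUBIC)
cv2.imwrite('pics/ca.png',a[:600,:800]); cv2.imwrite('pics/cb.png',b[:600,:800])
# top faces by depth height over 15..40mm
z=c['z_map']; vv,uu=np.mgrid[0:480,0:640]
uv=np.c_[uu.ravel(),vv.ravel()].astype(float)
W=(rays(c,uv)*z.reshape(-1,1))@Rm(c).T+np.array(c['origin'])
H=W[:,2].reshape(480,640)
print('bench',np.median(H[220:240,330:360]))
for n,(x0,x1,y0,y1) in dict(pale=(462,496,230,288),mid=(398,432,246,302),dark=(398,432,182,238),pinkA=(462,516,182,208)).items():
    m=np.zeros((480,640),bool); m[y0:y1,x0:x1]=True; m&=(H>18)&(H<40)
    P=W[m.ravel()]
    r=cv2.minAreaRect(P[:,:2].astype(np.float32)); print(n,m.sum(),r,np.median(P[:,2]))
```

```text
bench 0.8664947252835873
pale 764 ((492.2789306640625, -415.93975830078125), (44.43754196166992, 119.88311767578125), 83.76992797851562) 26.93647590544424
mid 816 ((454.2672119140625, -248.44691467285156), (120.92886352539062, 45.820369720458984), 8.479022026062012) 26.797871552645347
dark 765 ((624.6434326171875, -251.0665283203125), (45.764278411865234, 123.33812713623047), 74.54378509521484) 26.489161723948882
pinkA 734 ((664.5942993164062, -458.3631286621094), (46.270469665527344, 122.26919555664062), 0.8884891271591187) 26.845080758284666
```

View pics/ca.png

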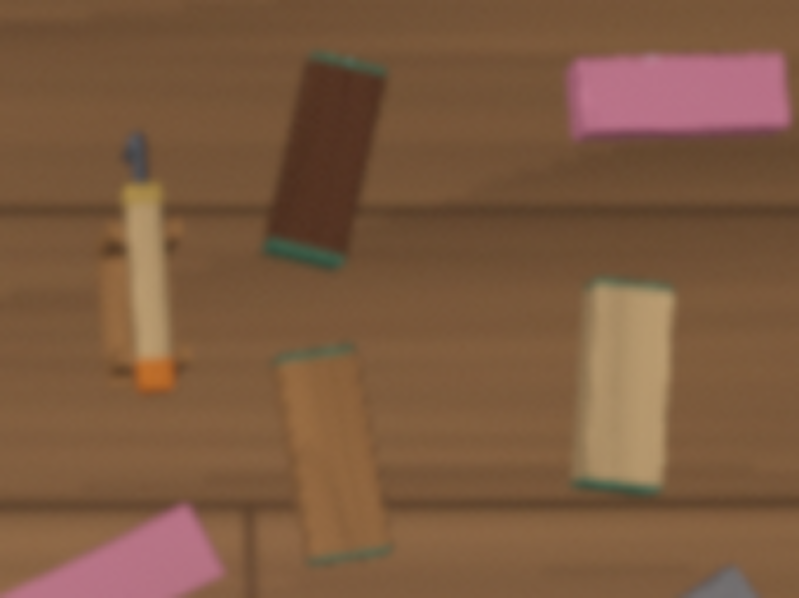

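View pics/cb.png

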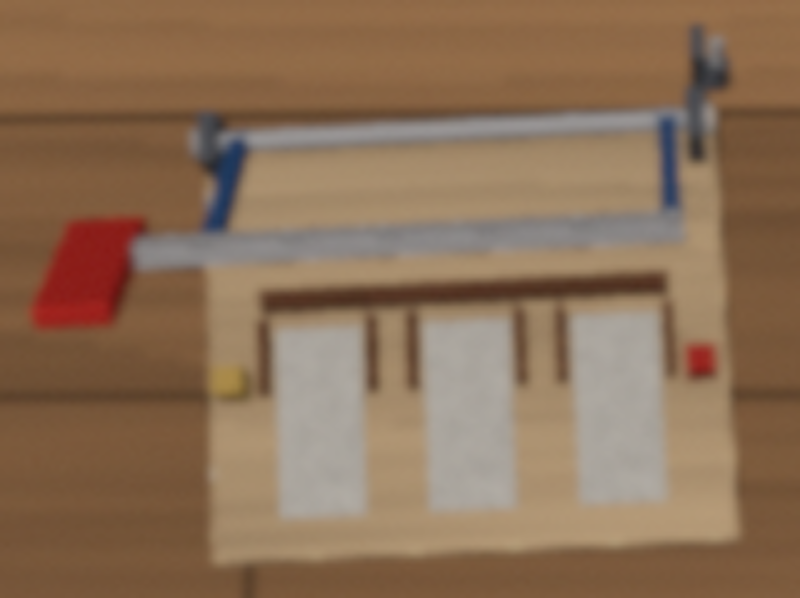

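Green ends confirm all three blanks; the pinks have none. Next I find the jig and the cradle.

Run:
```python
from h import *
c=load('top0')
cb=lambda p:(175+p[0]/5-0.4,135+p[1]/4.6-0.4)
ca=lambda p:(345+p[0]/4.7-0.4,175+p[1]/4.6-0.4)
b,r=onz(c,[cb((231,379)),cb((701,357))],38)
print('posts',b,r,np.linalg.norm(b-r)); yaw=np.arctan2(b[1]-r[1],b[0]-r[0])-np.pi/2
print('yaw',yaw)
Rz=R.from_euler('z',yaw).as_matrix()
o=(b+r)/2-Rz@[22,0,38]; print('jig origin',o)
q=lambda P:(Rz.T@(P-o).T).T
# base corners z=12, bays z=12, stop strip
print('corners',q(onz(c,[cb((212,564)),cb((739,539))],12)).round(1))
W=q(onz(c,[cb(p) for p in [(275,326),(362,324),(366,515),(279,518),(423,319),(511,317),(517,507),(429,510),(571,314),(656,311),(667,498),(581,502)]],12))
print('bays',W.round(1).tolist(),[W[i:i+4].mean(0).round(1).tolist() for i in (0,4,8)])
print('stop front edge',q(onz(c,[cb((263,312)),cb((666,290))],24)).round(1))
print('pad depth', q(depth(c,[cb((95,265))])).round(1))
h=onz(c,[ca((154,375)),ca((142,192))],75); print('handle butt/ferrule',h)
print('tip neck', onz(c,[ca((136,145))],70))
print('cradle corners z55+12', onz(c,[ca((107,233)),ca((180,228)),ca((115,370)),ca((187,358))],67))
z=c['z_map']; vv,uu=np.mgrid[0:480,0:640]; uv=np.c_[uu.ravel(),vv.ravel()].astype(float)
P=(rays(c,uv)*z.reshape(-1,1))@Rm(c).T+np.array(c['origin'])
m=np.zeros((480,640),bool); m[200:262,362:392]=True
Q=P[m.ravel()&(P[:,2]>70)]; print('scriber rect',len(Q),cv2.minAreaRect(Q[:,:2].astype(np.float32)),np.median(Q[:,2]),Q.min(0),Q.max(0))
Q=P[m.ravel()&(P[:,2]>5)]; print(cv2.minAreaRect(Q[:,:2].astype(np.float32)))
m=np.zeros((480,640),bool); m[190:225,205:330]=True
```

```text
posts [601.21844941 261.03012908  38.        ] [613.37758816  13.04384179  38.        ] 248.2841987307911
yaw 0.04899226096471665
jig origin [585.32441616 135.95958682   0.        ]
corners [[ -80.9  141.3   12. ]
 [ -80.  -139.1   12. ]]
bays [[58.6, 104.8, 12.0], [57.3, 57.4, 12.0], [-56.3, 58.2, 12.0], [-55.7, 104.8, 12.0], [58.5, 24.3, 12.0], [57.2, -23.3, 12.0], [-55.6, -22.4, 12.0], [-55.0, 24.5, 12.0], [57.3, -55.7, 12.0], [56.8, -101.5, 12.0], [-54.3, -102.2, 12.0], [-54.4, -56.5, 12.0]] [[1.0, 81.3, 12.0], [1.3, 0.8, 12.0], [1.4, -79.0, 12.0]]
stop front edge [[  64.3  109.    24. ]
 [  66.  -107.6   24. ]]
pad depth [[ 60.9 167.6 151.5]]
handle butt/ferrule [[ 492.04259669 -143.79747672   75.        ]
 [ 593.95668736 -139.52500196   75.        ]]
tip neck [[ 621.83220835 -137.48071863   70.        ]]
cradle corners z55+12 [[ 572.49173475 -121.02377838   67.        ]
 [ 575.30185609 -160.74166724   67.        ]
 [ 495.9047376  -123.9311096    67.        ]
 [ 502.51393822 -162.79468523   67.        ]]
scriber rect 347 ((463.1737976074219, -99.76346588134766), (75.54790496826172, 329.70343017578125), 62.9054069519043) 75.4303804360311 [ 333.61820743 -163.92307902   70.05503263] [ 627.13854863    8.94849263 1253.3112874 ]
((483.9478759765625, -115.62657165527344), (116.92908477783203, 372.5579833984375), 67.77689361572266)
```

```bash
cat >> h.py <<'E'
J=np.array([585.3,136.6,0]); JY=0.049
def jig(p): return J+R.from_euler('z',JY).as_matrix()@np.array(p,float)
def go(*targets):
    s=manip.read_state(); M=R.from_euler('xyz',s['eef_rot']).as_matrix(); y0=s['eef_rot'][2]
    for *p,yaw in targets:
        d=M.T@(np.array(p)-np.array(s['eef_pos']))/1000; t=-(yaw-y0); t=(t+np.pi/2)%np.pi-np.pi/2
        print('world',np.round(p,1),'row',np.round([*d,t],4).tolist(),'rows',int(max(np.ceil(np.linalg.norm(d)/.05),np.ceil(abs(t)/.15))))
E
python3 - <<'E'
from h import *
go((474.4,-414.0,120,-.1087))
E
```

```text
world [ 474.4 -414.   120. ] row [0.3427, -0.0215, 0.0501, 0.3865] rows 7
```

Call:
move_arm(
  moves=[
    [0.343,-0.0215,0.05,0.387],
    [0.343,-0.0215,0.05,0.387],
    [0.343,-0.0215,0.05,0.387],
    [0.343,-0.0215,0.05,0.387],
    [0.343,-0.0215,0.05,0.387],
    [0.343,-0.0215,0.05,0.387],
    [0.343,-0.0215,0.05,0.387],
    [0.343,-0.0215,0.05,0.387],
    [0.343,-0.0215,0.05,0.387],
    [0.343,-0.0215,0.05,0.387],
  ],
  jaw=0.075,
  squeeze=25,
)

```text
clock: 1.1
eef_pos: [473.9, -414.6, 120.5]
eef_rot: [-3.142, 0.0, -0.11]
wrist_force: [-0.2, -0.4, -0.3]
finger_gap: 75.2
finger_force: 0.0
```

Run:
```python
from h import *
st(); c=snap('wrist','w1'); print(c['origin'],c['orientation'])
go((474.4,-414.0,4,-.1087))
P=[(492.3,-415.9)+np.array([[np.cos(-.1087),-np.sin(-.1087)],[np.sin(-.1087),np.cos(-.1087)]])@[a,b] for a,b in((60,22),(60,-22),(-60,-22),(-60,22))]
print(proj(c,[[*p,26] for p in P]).round(0).tolist())
```

```text
{'clock': 1.1, 'joints': [-0.777, 0.518, 1.334, -0.0, 1.29, 0.904], 'eef_pos': [473.917, -414.622, 120.499], 'eef_rot': [-3.142, 0.0, -0.11], 'wrist_force': [-0.238, -0.419, -0.318], 'finger_gap': 75.158, 'finger_force': 0.0}
[ 547.28546095 -422.0350768   334.83261271] [ 2.88557953e+00  3.57707166e-04 -1.67960635e+00]
world [ 474.4 -414.     4. ] row [0.0006, -0.001, 0.1168, -0.0018] rows 3
[[288.0, 145.0], [338.0, 145.0], [336.0, 272.0], [291.0, 272.0]]
```

View pics/w1.png

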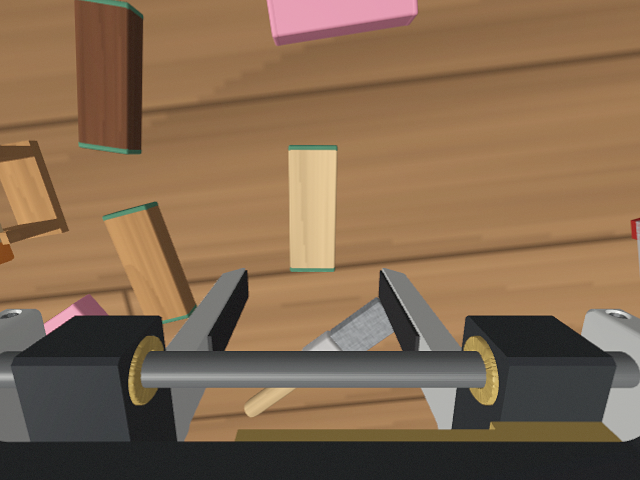

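The wrist view shows the pale blank with corners at (289,146), (337,146) and (290,271), exactly where predicted. It sits centred between the fingers, so I grasp it now.

Call:
move_arm(
  moves=[
    [0.0005,-0.001,0.05,0],
    [0.0005,-0.001,0.09,0],
    [0.0005,-0.001,0.116,0],
    [0.0005,-0.001,0.116,0],
    [0.0005,-0.001,0.116,0],
  ],
)

```text
clock: 1.65
eef_pos: [475.0, -414.2, 5.9]
eef_rot: [3.141, -0.001, -0.11]
wrist_force: [0.2, 0.1, -0.1]
finger_gap: 75.2
finger_force: 0.0
```

Call:
move_arm(
  moves=[
    [0,0,0,0],
    [0,0,0,0],
    [0,0,0,0],
    [0,0,0,0],
    [0,0,0,0],
    [0,0,-0.03,0],
    [0,0,-0.08,0],
    [0,0,-0.13,0],
    [0,0,-0.17,0],
    [0,0,-0.17,0],
  ],
  jaw=0.03,
)

```text
clock: 2.65
eef_pos: [477.0, -414.7, 181.1]
eef_rot: [3.136, -0.008, -0.109]
wrist_force: [0.3, 0.7, 0.2]
finger_gap: 29.8
finger_force: 0.0
```

Run:
```python
from h import *
st()
go((*jig([-16,-80,0])[:2],174,JY),(*jig([-16,-80,0])[:2],18,JY))
```

```text
{'clock': 2.65, 'joints': [-0.774, 0.472, 1.26, 0.0, 1.399, 0.906], 'eef_pos': [476.989, -414.686, 181.135], 'eef_rot': [3.136, -0.008, -0.109], 'wrist_force': [0.334, 0.703, 0.228], 'finger_gap': 29.769, 'finger_force': 0.0}
world [573.2  55.9 174. ] row [0.0444, -0.4783, 0.0046, -0.1581] rows 10
world [573.2  55.9  18. ] row [0.0432, -0.4792, 0.1606, -0.1581] rows 11
```

Run:
```python
from h import *
c=snap('wrist','w2')
```

```text
(no output)
```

View pics/w2.png

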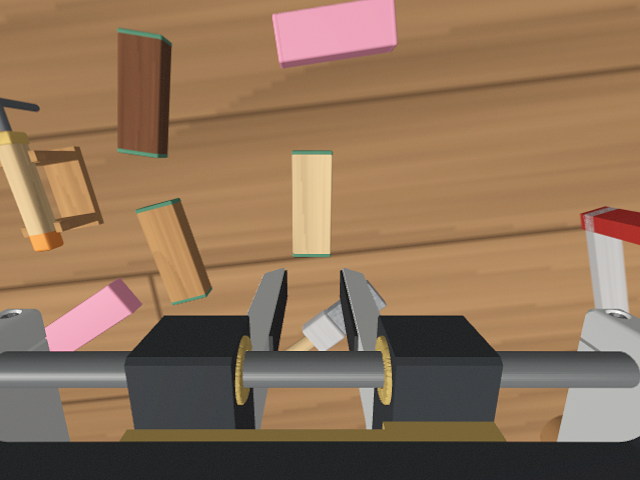

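The pale blank is untouched at (312,203). I lifted before the fingers, which move at roughly 60 mm/s, had reached it. I'll re-measure the blank with the wrist depth and retry with more time to close.

```bash
cat >> h.py <<'E'
def blank(c,box,zlo=18,zhi=40):
    x0,x1,y0,y1=box; vv,uu=np.mgrid[y0:y1,x0:x1]; uv=np.c_[uu.ravel(),vv.ravel()].astype(float)
    P=depth(c,uv); P=P[(P[:,2]>zlo)&(P[:,2]<zhi)]
    (cx,cy),(w,h),a=cv2.minAreaRect(P[:,:2].astype(np.float32))
    if h>w: a+=90
    a=np.radians((a+90)%180-90)
    print('blank',np.round([cx,cy],1),'size',round(w),round(h),'yaw',round(a,3),'z',np.median(P[:,2]).round(1)); return cx,cy,a
E
python3 - <<'E'
from h import *
c=load('w2'); x,y,a=blank(c,(280,345,140,265))
st(); go((x-18*np.cos(a),y-18*np.sin(a),4,a))
E
```

```text
blank [ 493.3 -415.5] size 44 119 yaw -0.112 z 26.1
{'clock': 2.7, 'joints': [-0.774, 0.475, 1.264, -0.0, 1.397, 0.906], 'eef_pos': [476.142, -413.931, 177.414], 'eef_rot': [3.138, -0.004, -0.109], 'wrist_force': [0.025, 0.373, -0.894], 'finger_gap': 29.729, 'finger_force': 0.0}
world [ 475.4 -413.5    4. ] row [-0.0014, -0.0009, 0.1734, 0.0031] rows 4
```

Call:
move_arm(
  moves=[
    [0,0,0.05,0],
    [0,0,0.1,0],
    [0,0,0.14,0],
    [0,0,0.17,0],
    [0,0,0.17,0],
    [0,0,0.17,0],
  ],
  jaw=0.07,
)

```text
clock: 3.3
eef_pos: [475.3, -413.1, 4.5]
eef_rot: [-3.141, 0.001, -0.109]
wrist_force: [-0.1, 1.0, 0.3]
finger_gap: 69.4
finger_force: 0.0
```

Call:
move_arm(
  moves=[
    [0,0,0,0],
    [0,0,0,0],
    [0,0,0,0],
    [0,0,0,0],
    [0,0,0,0],
    [0,0,0,0],
    [0,0,0,0],
    [0,0,0,0],
    [0,0,0,0],
    [0,0,0,0],
  ],
  jaw=0.03,
)

```text
clock: 4.3
eef_pos: [475.4, -413.2, 4.5]
eef_rot: [-3.142, 0.0, -0.109]
wrist_force: [-0.1, 0.0, -0.6]
finger_gap: 29.9
finger_force: 0.0
```

Call:
move_arm(
  moves=[
    [0,0,-0.03,0],
    [0,0,-0.08,0],
    [0,0,-0.12,0],
    [0,0,-0.15,0],
    [0,0,-0.17,0],
    [0,0,-0.17,0],
    [0,0,-0.17,0],
  ],
)

```text
clock: 5.0
eef_pos: [475.2, -413.1, 173.7]
eef_rot: [-3.141, 0.0, -0.109]
wrist_force: [-0.4, 0.4, 0.0]
finger_gap: 29.7
finger_force: 0.0
```

Run:
```python
from h import *
st()
go((*jig([-16,-80,0])[:2],174,JY))
```

```text
{'clock': 5.0, 'joints': [-0.774, 0.478, 1.268, 0.0, 1.396, 0.906], 'eef_pos': [475.223, -413.082, 173.734], 'eef_rot': [-3.141, 0.0, -0.109], 'wrist_force': [-0.35, 0.413, 0.014], 'finger_gap': 29.726, 'finger_force': 0.0}
world [573.2  55.9 174. ] row [0.0463, -0.4769, -0.0001, -0.1582] rows 10
```

Run:
```python
from h import *
c=snap('wrist','w3'); s=manip.read_state()
print('tcp px',proj(c,[s['eef_pos']]), 'at bench', proj(c,[[*s['eef_pos'][:2],26]]))
blank(c,(280,345,140,265)); print(s['finger_gap'])
# fingertips via depth
print(depth(c,[(272,280),(281,278),(350,278),(283,272)]).round(0), depth(c,[(258,300),(370,300)]).round(0))
t=snap('top','t3'); blank(t,(462,496,230,288))
cv2.imwrite('pics/t3c.png',cv2.resize(t['frame'][150:330,330:530],None,fx=4,fy=3.3)[:600,:800])
```

```text
tcp px [[313.8779267  263.64795202]] at bench [[313.67559034 220.20138792]]
blank [ 492.8 -415.4] size 44 120 yaw -0.111 z 26.2
29.84608789984344
[[ 487. -393.  228.]
 [ 487. -397.  225.]
 [ 483. -433.  225.]
 [ 487. -397.  216.]] [[ 488. -389.  252.]
 [ 482. -439.  252.]]
blank [ 492.5 -415.9] size 46 120 yaw -0.104 z 26.8
```

View pics/w3.png

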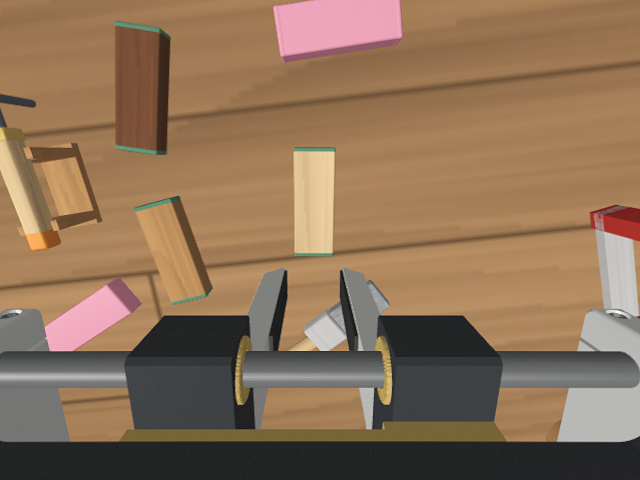

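The wrist view (w3) shows the pale blank unmoved at (314,201). The fingertips at (283,270) have depth z≈215, about 40 mm above the reported TCP at z=174. I'll check this with the scene camera.

Run:
```python
from h import *
c=snap('scene','s3'); s=manip.read_state(); p=proj(c,[s['eef_pos']])[0]; print(p)
f=c['frame'].copy(); cv2.circle(f,tuple(np.int32(p.round())),2,(0,0,255),-1)
u,v=np.int32(p); f=f[v-110:v+60,u-110:u+110]; cv2.imwrite('pics/s3c.png',cv2.resize(f,None,fx=3.5,fy=3.5))
w=load('w3'); 
vv,uu=np.mgrid[200:330,240:400]; P=depth(w,np.c_[uu.ravel(),vv.ravel()].astype(float)); P=P[(P[:,2]>100)]
print('lowest finger z',np.percentile(P[:,2],[0,1,5]).round(0), P[P[:,2]<np.percentile(P[:,2],1)].mean(0))
```

```text
[196.08636719 301.47227458]
lowest finger z [208. 211. 218.] [ 482.83473384 -413.50787474  210.17486354]
```

View pics/s3c.png

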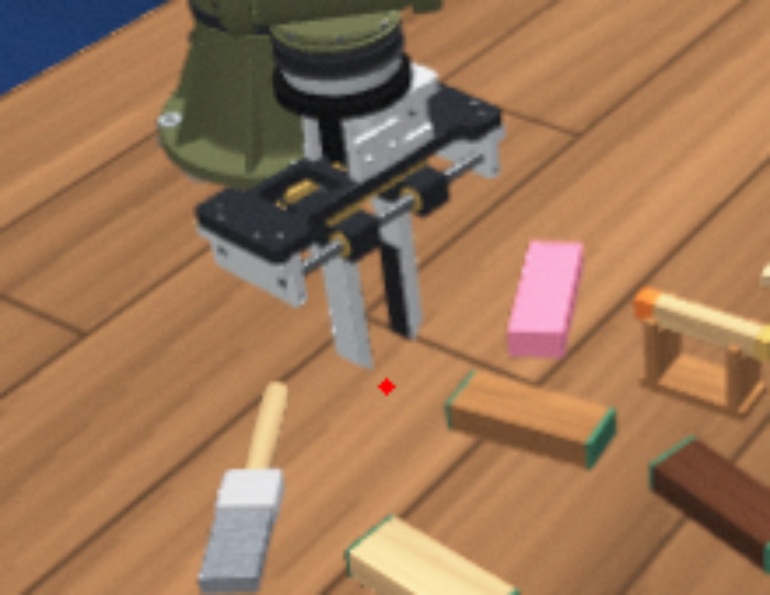

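The scene view puts the reported TCP (red dot, 387,386) clearly below the real fingertips at about (390,352). The tips are ~35 mm higher than the readings say, but x and y agree. So I command z about 35 mm lower and watch the wrist force.

Call:
move_arm(
  moves=[
    [0,0,0.05,0],
    [0,0,0.1,0],
    [0,0,0.14,0],
    [0,0,0.17,0],
    [0,0,0.18,0],
    [0,0,0.19,0],
    [0,0,0.195,0],
    [0,0,0.195,0],
    [0,0,0.195,0],
  ],
  jaw=0.07,
)

```text
clock: 6.05
eef_pos: [475.9, -413.6, -19.3]
eef_rot: [3.141, -0.001, -0.109]
wrist_force: [-0.0, -0.3, 0.1]
finger_gap: 70.0
finger_force: 0.0
```

Call:
move_arm(
  moves=[
    [0,0,0.003,0],
    [0,0,0.006,0],
    [0,0,0.006,0],
    [0,0,0.006,0],
    [0,0,0.006,0],
    [0,0,0.006,0],
    [0,0,0.006,0],
    [0,0,0.006,0],
    [0,0,0.006,0],
    [0,0,0.006,0],
  ],
  jaw=0.03,
)

```text
clock: 7.05
eef_pos: [475.4, -413.2, -26.5]
eef_rot: [-3.142, 0.0, -0.109]
wrist_force: [-0.6, 0.1, -1.1]
finger_gap: 43.9
finger_force: 25.0
```

Call:
move_arm(
  moves=[
    [0,0,-0.03,0],
    [0,0,-0.08,0],
    [0,0,-0.12,0],
    [0,0,-0.15,0],
    [0,0,-0.17,0],
    [0,0,-0.17,0],
    [0,0,-0.17,0],
  ],
)

```text
clock: 7.75
eef_pos: [475.2, -413.0, 142.6]
eef_rot: [-3.141, 0.001, -0.109]
wrist_force: [0.1, -0.3, -2.7]
finger_gap: 43.5
finger_force: 25.0
```

Run:
```python
from h import *
st()
p=jig([-16,-80,0])[:2]
go((*p,144,JY),(*p,0,JY),(*p,-13.5,JY))
t=snap('top','t4'); blank(t,(398,432,246,302)); blank(t,(398,432,182,238))
```

```text
{'clock': 7.75, 'joints': [-0.774, 0.5, 1.308, 0.0, 1.334, 0.906], 'eef_pos': [475.163, -413.036, 142.618], 'eef_rot': [-3.141, 0.001, -0.109], 'wrist_force': [0.108, -0.259, -2.657], 'finger_gap': 43.501, 'finger_force': 24.983}
world [573.2  55.9 144. ] row [0.0464, -0.4768, -0.0012, -0.1582] rows 10
world [573.2  55.9   0. ] row [0.0464, -0.4768, 0.1428, -0.1582] rows 10
world [573.2  55.9 -13.5] row [0.0464, -0.4768, 0.1563, -0.1582] rows 11
blank [ 454.3 -248.8] size 122 46 yaw 0.158 z 26.9
blank [ 624.3 -250.6] size 45 122 yaw -0.261 z 26.5
```

Call:
move_arm(
  moves=[
    [0.0464,-0.477,0,-0.158],
    [0.0464,-0.477,0,-0.158],
    [0.0464,-0.477,0,-0.158],
    [0.0464,-0.477,0,-0.158],
    [0.0464,-0.477,0,-0.158],
    [0.0464,-0.477,0,-0.158],
    [0.0464,-0.477,0,-0.158],
    [0.0464,-0.477,0,-0.158],
    [0.0464,-0.477,0,-0.158],
    [0.0464,-0.477,0,-0.158],
    [0.0464,-0.477,0,-0.158],
    [0.0464,-0.477,0,-0.158],
  ],
)

```text
clock: 9.0
eef_pos: [572.9, 56.1, 142.0]
eef_rot: [3.141, 0.002, 0.05]
wrist_force: [-0.2, -0.3, -1.5]
finger_gap: 43.8
finger_force: 25.0
```

Run:
```python
from h import *
st()
p=jig([-16,-80,0])[:2]
go((*p,10,JY),(*p,-13.5,JY))
c=snap('wrist','w4')
t=np.radians(0)
for y in (-80,): print(proj(c,[jig([a,y+b,38+0]) for a,b in((62,26),(62,-26))]).round(0))
```

```text
{'clock': 9.0, 'joints': [0.034, 0.382, 1.479, -0.0, 1.283, 1.555], 'eef_pos': [572.9, 56.064, 142.024], 'eef_rot': [3.141, 0.002, 0.05], 'wrist_force': [-0.184, -0.298, -1.521], 'finger_gap': 43.778, 'finger_force': 24.983}
world [573.2  55.9  10. ] row [0.0006, 0.0002, 0.132, 0.0009] rows 3
world [573.2  55.9 -13.5] row [0.0007, 0.0001, 0.1555, 0.0009] rows 4
[[286. 146.]
 [342. 146.]]
```

View pics/w4.png

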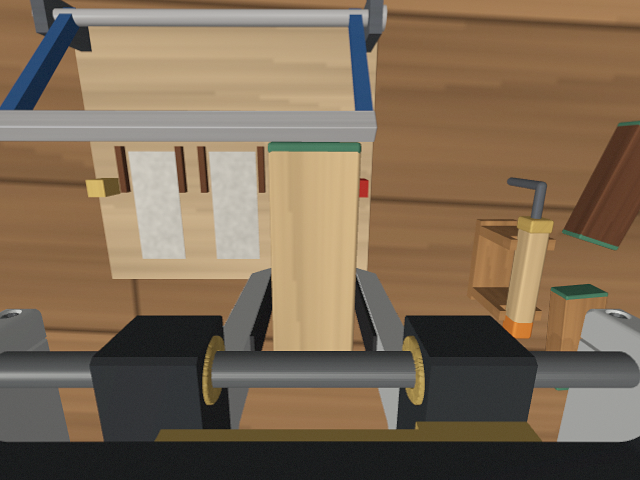

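The wrist view shows the held blank over the right bay, aligned with the jig. The rail front ends of the other bays are at (124,191), (182,191), (204,191) and (262,191); I check these against my jig frame.

Run:
```python
from h import *
c=load('w4'); Rz=R.from_euler('z',JY).as_matrix()
P=onz(c,[(124,191),(182,191),(204,191),(262,191)],20); print(((P-J)@Rz).round(1))
P=onz(c,[(95,180),(364,180)],38); print(((P-J)@Rz).round(1))
```

```text
[[ 18.  110.3  20. ]
 [ 18.1  52.3  20. ]
 [ 18.2  30.3  20. ]
 [ 18.3 -27.9  20. ]]
[[  30.4  125.9   38. ]
 [  30.9 -127.    38. ]]
```

Call:
move_arm(
  moves=[
    [0,0,0.05,0],
    [0,0,0.09,0],
    [0,0,0.12,0],
    [0,0,0.14,0],
    [0,0,0.14,0],
    [0,0,0.14,0],
  ],
)

```text
clock: 9.65
eef_pos: [573.6, 54.9, 4.0]
eef_rot: [3.142, 0.0, 0.048]
wrist_force: [-0.4, 0.0, -1.3]
finger_gap: 44.1
finger_force: 25.0
```

Call:
move_arm(
  moves=[
    [0,-0.0015,0.005,0],
    [0,-0.0015,0.01,0],
    [0,-0.0015,0.015,0],
    [0,-0.0015,0.0175,0],
    [0,-0.0015,0.0175,0],
    [0,-0.0015,0.0175,0],
  ],
)

```text
clock: 10.25
eef_pos: [574.7, 57.4, -12.6]
eef_rot: [3.142, -0.003, 0.049]
wrist_force: [3.6, 0.5, 6.1]
finger_gap: 43.7
finger_force: 25.0
```

Call:
move_arm(
  moves=[
    [0,0,0,0],
    [0,0,0,0],
    [0,0,0,0],
    [0,0,-0.03,0],
    [0,0,-0.08,0],
    [0,0,-0.12,0],
    [0,0,-0.155,0],
    [0,0,-0.155,0],
    [0,0,-0.155,0],
  ],
  jaw=0.062,
)

```text
clock: 11.15
eef_pos: [573.3, 57.4, 141.0]
eef_rot: [3.142, -0.0, 0.049]
wrist_force: [0.3, -0.7, -0.1]
finger_gap: 62.2
finger_force: 0.0
```

Run:
```python
from h import *
st()
J[:]=J+[1,1,0]
c=snap('wrist','w5'); x,y,a=blank(c,(250,380,100,300),30,46)
print('in jig',(R.from_euler('z',JY).as_matrix().T@(np.array([x,y,0])-J)).round(1))
t=snap('top','t5'); 
for b in ((398,432,246,302),(398,432,182,238)):
    x,y,a=blank(t,b); go((x-18*np.cos(a),y-18*np.sin(a),144,a))
```

```text
{'clock': 11.15, 'joints': [0.036, 0.382, 1.481, 0.0, 1.278, 1.558], 'eef_pos': [573.339, 57.391, 141.033], 'eef_rot': [3.142, -0.0, 0.049], 'wrist_force': [0.322, -0.674, -0.053], 'finger_gap': 62.18, 'finger_force': 0.0}
blank [585.3  42.7] size 97 75 yaw 0.049 z 41.9
in jig [ -5.6 -94.7   0. ]
blank [ 454.2 -249.1] size 121 47 yaw 0.158 z 26.7
world [ 436.4 -251.9  144. ] row [-0.1512, 0.3022, -0.0041, -0.1088] rows 7
blank [ 625.3 -251.2] size 46 123 yaw -0.254 z 26.5
world [ 607.9 -246.7  144. ] row [0.0203, 0.3054, -0.0045, 0.303] rows 7
```

```bash
sed -i 's/^J=np.array.*/J=np.array([586.3,137.6,0]); JY=0.049/' h.py
python3 - <<'E'
from h import *
c=load('w5'); p=proj(c,[jig([a,-80+b,38]) for a,b in((60,22),(60,-22),(-55,-22),(-55,22))]); print(p.round(0))
vv,uu=np.mgrid[120:290,260:370]; P=depth(c,np.c_[uu.ravel(),vv.ravel()].astype(float)); q=(P-J)@R.from_euler('z',JY).as_matrix()
m=(abs(q[:,1]+80)<35)&(q[:,2]>28)&(q[:,2]<60)&(abs(q[:,0])<66); q=q[m]
print(q.min(0).round(1),q.max(0).round(1))
for x in (-50,-25,0,25,50):
    s=q[abs(q[:,0]-x)<4]; print(x,s[:,2].mean().round(1),s[:,1].min().round(1),s[:,1].max().round(1)) if len(s) else print(x)
cv2.imwrite('pics/w5c.png',cv2.resize(c['frame'][110:310,190:430],None,fx=3,fy=3))
E
```

```text
[[290. 148.]
 [338. 148.]
 [336. 266.]
 [292. 266.]]
[ -54.2 -101.3   36.1] [ 63.9 -57.3  52.3]
-50 38.4 -100.8 -57.7
-25 41.1 -101.3 -57.3
0 43.5 -100.6 -57.8
25 46.1 -101.0 -57.3
50 48.7 -101.2 -58.0
```

View pics/w5c.png

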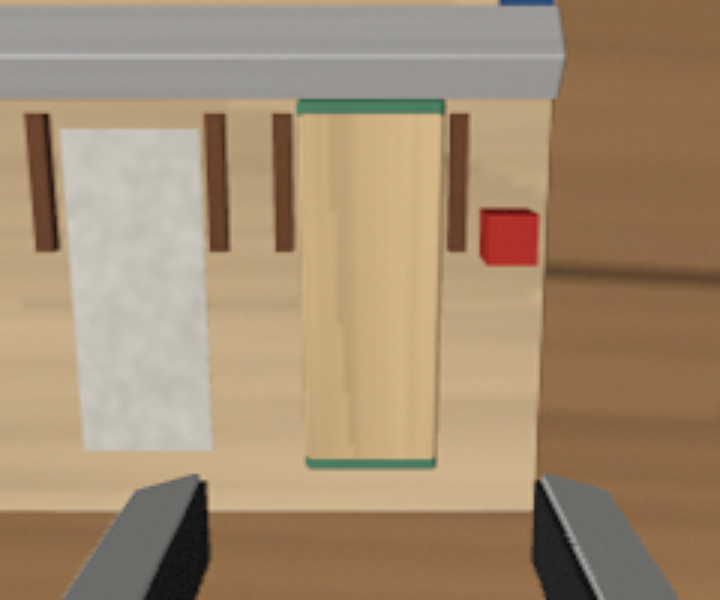

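The blank is in line between the rails but 6 mm too far back, with its rear end riding on the stop strip (top at z 38 in front, 49 at the rear). I regrip it and set it down 8 mm further forward.

Call:
move_arm(
  moves=[
    [0,0,0.05,0],
    [0,0,0.09,0],
    [0,0,0.12,0],
    [0,0,0.15,0],
    [0,0,0.152,0],
    [0,0,0.152,0],
    [0,0,0.152,0],
  ],
)

```text
clock: 11.95
eef_pos: [574.2, 57.4, -9.6]
eef_rot: [3.142, -0.002, 0.049]
wrist_force: [-0.0, -0.1, 0.1]
finger_gap: 62.2
finger_force: 0.0
```

Call:
move_arm(
  moves=[
    [0,0,0,0],
    [0,0,0,0],
    [0,0,0,0],
    [0,0,0,0],
    [0,0,0,0],
    [0,0,0,0],
    [0,0,-0.006,0],
    [-0.004,0,-0.012,0],
    [-0.008,0,-0.012,0],
    [-0.008,0,-0.012,0],
    [-0.008,0,-0.012,0],
  ],
  jaw=0.03,
)

```text
clock: 13.05
eef_pos: [565.2, 57.0, 1.0]
eef_rot: [3.142, 0.0, 0.049]
wrist_force: [0.4, -0.3, -2.6]
finger_gap: 43.7
finger_force: 25.0
```

Call:
move_arm(
  moves=[
    [0,0,0.006,0],
    [0,0,0.012,0],
    [0,0,0.014,0],
    [0,0,0.014,0],
    [0,0,0.014,0],
    [0,0,0.014,0],
    [0,0,0.014,0],
  ],
  squeeze=5,
)

```text
clock: 13.75
eef_pos: [565.5, 57.0, -12.9]
eef_rot: [-3.142, -0.0, 0.049]
wrist_force: [0.2, 0.0, -1.4]
finger_gap: 44.2
finger_force: 5.0
```

Call:
move_arm(
  moves=[
    [0,0,0,0],
    [0,0,0,0],
    [0,0,0,0],
    [0,0,0,0],
    [0,0,-0.03,0],
    [0,0,-0.08,0],
    [0,0,-0.12,0],
    [0,0,-0.155,0],
    [0,0,-0.155,0],
    [0,0,-0.155,0],
  ],
  jaw=0.065,
  squeeze=25,
)

```text
clock: 14.75
eef_pos: [565.5, 57.0, 142.3]
eef_rot: [3.142, -0.001, 0.049]
wrist_force: [0.3, 0.4, -0.5]
finger_gap: 64.7
finger_force: 0.0
```

```bash
cat >> h.py <<'E'
def bay(c,y0):
    p=np.int32(proj(c,[jig([a,y0+b,38]) for a,b in((66,32),(66,-32),(-75,-32),(-75,32))])); x0,y0_=p.min(0); x1,y1=p.max(0)
    vv,uu=np.mgrid[max(0,y0_):min(480,y1),max(0,x0):min(640,x1)]; P=depth(c,np.c_[uu.ravel(),vv.ravel()].astype(float)); q=(P-J)@R.from_euler('z',JY).as_matrix()
    m=(abs(q[:,1]-y0)<33)&(q[:,2]>28)&(q[:,2]<60)&(abs(q[:,0])<80); q=q[m]
    print('bay',y0,'min',q.min(0).round(1),'max',q.max(0).round(1))
    for x in (-40,-20,0,20,40,55):
        s=q[abs(q[:,0]-x)<4]
        if len(s): print(x,s[:,2].mean().round(1),s[:,1].min().round(1),s[:,1].max().round(1),end=' | ')
    print()
E
python3 - <<'E'
from h import *
st(); c=snap('wrist','w6'); bay(c,-80)
t=snap('top','t6')
for b in ((398,432,246,302),(398,432,182,238)):
    x,y,a=blank(t,b); go((x-18*np.cos(a),y-18*np.sin(a),110,a))
E
```

```text
{'clock': 14.75, 'joints': [0.036, 0.364, 1.504, -0.0, 1.273, 1.558], 'eef_pos': [565.52, 56.957, 142.27], 'eef_rot': [3.142, -0.001, 0.049], 'wrist_force': [0.252, 0.421, -0.505], 'finger_gap': 64.732, 'finger_force': 0.0}
bay -80 min [ -62.2 -101.2   35.1] max [ 57.3 -57.2  41.1]
-40 38.1 -100.6 -57.9 | -20 38.1 -101.2 -58.1 | 0 38.1 -100.9 -57.5 | 20 38.2 -100.6 -57.8 | 40 38.1 -101.2 -57.2 | 55 38.1 -100.9 -57.4 | 
blank [ 454.3 -248.6] size 122 46 yaw 0.16 z 26.7
world [ 436.5 -251.4  110. ] row [-0.1431, 0.3018, 0.031, -0.1116] rows 7
blank [ 644.4 -276.2] size 43 111 yaw -0.044 z 26.7
world [ 626.4 -275.4  110. ] row [0.0454, 0.335, 0.0306, 0.0933] rows 7
```

Now it lies flat at x −2.4, y −79.3. Meanwhile the dark blank was knocked to about (644,−276). I take the mid-brown one next, and I'll re-measure the dark one afterwards.

Call:
move_arm(
  moves=[
    [-0.143,0.302,0.03,-0.112],
    [-0.143,0.302,0.03,-0.112],
    [-0.143,0.302,0.03,-0.112],
    [-0.143,0.302,0.03,-0.112],
    [-0.143,0.302,0.03,-0.112],
    [-0.143,0.302,0.03,-0.112],
    [-0.143,0.302,0.03,-0.112],
    [-0.143,0.302,0.03,-0.112],
    [-0.143,0.302,0.03,-0.112],
    [-0.143,0.302,0.03,-0.112],
  ],
  jaw=0.068,
)

```text
clock: 15.85
eef_pos: [437.5, -250.6, 111.5]
eef_rot: [-3.141, 0.001, 0.162]
wrist_force: [0.7, 0.0, -0.5]
finger_gap: 67.6
finger_force: 0.0
```

Run:
```python
from h import *
st(); c=snap('wrist','w7'); p=proj(c,[[454.3,-248.6,26]])[0].astype(int); print(p)
x,y,a=blank(c,(p[0]-50,p[0]+50,p[1]-85,p[1]+60)); go((x-18*np.cos(a),y-18*np.sin(a),-26.5,a))
t=snap('top','t7'); blank(t,(385,450,170,245))
```

```text
{'clock': 15.85, 'joints': [-0.593, 0.258, 1.719, 0.0, 1.166, 0.816], 'eef_pos': [437.526, -250.645, 111.52], 'eef_rot': [-3.141, 0.001, 0.162], 'wrist_force': [0.654, 0.002, -0.543], 'finger_gap': 67.614, 'finger_force': 0.0}
[314 215]
blank [ 455.6 -247.9] size 117 44 yaw 0.147 z 26.1
world [ 437.8 -250.5  -26.5] row [0.0001, 0.0001, 0.1382, 0.0157] rows 3
blank [ 651.7 -289.9] size 46 123 yaw -0.26 z 26.5
```

Call:
move_arm(
  moves=[
    [0,0,0.05,0.01],
    [0,0,0.09,0.01],
    [0,0,0.12,0.01],
    [0,0,0.137,0.01],
    [0,0,0.137,0.01],
    [0,0,0.137,0.01],
  ],
)

```text
clock: 16.55
eef_pos: [437.9, -251.3, -24.4]
eef_rot: [3.141, -0.0, 0.152]
wrist_force: [0.3, 0.5, 0.9]
finger_gap: 67.9
finger_force: 0.0
```

Call:
move_arm(
  moves=[
    [0,0,0,0],
    [0,0,0,0],
    [0,0,0,0],
    [0,0,0,0],
    [0,0,0,0],
    [0,0,0,0],
    [0,0,0,0],
    [0,0,-0.03,0],
    [0,0,-0.08,0],
    [0,0,-0.12,0],
    [0,0,-0.15,0],
    [0,0,-0.16,0],
  ],
  jaw=0.03,
)

```text
clock: 17.75
eef_pos: [438.2, -252.3, 138.1]
eef_rot: [3.139, -0.003, 0.151]
wrist_force: [0.0, -1.7, -1.4]
finger_gap: 43.9
finger_force: 25.0
```

Run:
```python
from h import *
st(); go((*jig([-21,0,0])[:2],140,JY),(*jig([-21,80,0])[:2],140,JY))
```

```text
{'clock': 17.75, 'joints': [-0.595, 0.228, 1.69, -0.0, 1.219, 0.825], 'eef_pos': [438.223, -252.259, 138.05], 'eef_rot': [3.139, -0.003, 0.151], 'wrist_force': [0.002, -1.729, -1.363], 'finger_gap': 43.874, 'finger_force': 24.998}
world [565.3 136.6 140. ] row [0.1841, -0.3653, -0.0025, 0.1017] rows 9
world [561.4 216.5 140. ] row [0.1922, -0.4449, -0.0027, 0.1017] rows 10
```

Call:
move_arm(
  moves=[
    [0.184,-0.365,0,0.102],
    [0.184,-0.365,0,0.102],
    [0.184,-0.365,0,0.102],
    [0.184,-0.365,0,0.102],
    [0.184,-0.365,0,0.102],
    [0.184,-0.365,0,0.102],
    [0.184,-0.365,0,0.102],
    [0.184,-0.365,0,0.102],
    [0.184,-0.365,0,0.102],
    [0.184,-0.365,0,0.102],
    [0.184,-0.365,0,0.102],
    [0.184,-0.365,0,0.102],
  ],
)

```text
clock: 18.95
eef_pos: [564.2, 135.4, 134.8]
eef_rot: [3.141, 0.001, 0.047]
wrist_force: [0.0, -0.1, -0.2]
finger_gap: 43.9
finger_force: 25.0
```

Run:
```python
from h import *
st(); go((*jig([-21,0,0])[:2],2,JY),(*jig([-21,0,0])[:2],-13.5,JY))
```

```text
{'clock': 18.95, 'joints': [0.173, 0.397, 1.475, -0.0, 1.27, 1.696], 'eef_pos': [564.161, 135.433, 134.801], 'eef_rot': [3.141, 0.001, 0.047], 'wrist_force': [0.011, -0.131, -0.183], 'finger_gap': 43.885, 'finger_force': 24.998}
world [565.3 136.6   2. ] row [0.0013, -0.0011, 0.1328, -0.0018] rows 3
world [565.3 136.6 -13.5] row [0.0013, -0.0011, 0.1483, -0.0018] rows 3
```

Call:
move_arm(
  moves=[
    [0.001,-0.001,0.05,0],
    [0.001,-0.001,0.09,0],
    [0.001,-0.001,0.12,0],
    [0.001,-0.001,0.132,0],
    [0.001,-0.001,0.138,0],
    [0.001,-0.001,0.144,0],
    [0.001,-0.001,0.147,0],
    [0.001,-0.001,0.147,0],
    [0.001,-0.001,0.147,0],
  ],
)

```text
clock: 19.85
eef_pos: [565.8, 138.0, -11.2]
eef_rot: [-3.141, -0.001, 0.049]
wrist_force: [0.4, -0.2, -1.7]
finger_gap: 43.7
finger_force: 25.0
```

Call:
move_arm(
  moves=[
    [0,0,0,0],
    [0,0,0,0],
    [0,0,0,0],
    [0,0,0,0],
    [0,0,-0.03,0],
    [0,0,-0.08,0],
    [0,0,-0.12,0],
    [0,0,-0.155,0],
    [0,0,-0.155,0],
    [0,0,-0.155,0],
  ],
  jaw=0.065,
)

```text
clock: 20.85
eef_pos: [565.5, 137.9, 143.3]
eef_rot: [-3.141, -0.001, 0.049]
wrist_force: [-0.4, 0.1, -0.2]
finger_gap: 65.2
finger_force: 0.0
```

Run:
```python
from h import *
st(); c=snap('wrist','w8'); bay(c,-80); bay(c,0)
t=snap('top','t8'); x,y,a=blank(t,(385,450,170,245)); go((x-18*np.cos(a),y-18*np.sin(a),110,a))
```

```text
{'clock': 20.85, 'joints': [0.176, 0.393, 1.461, -0.0, 1.287, 1.698], 'eef_pos': [565.455, 137.92, 143.268], 'eef_rot': [-3.141, -0.001, 0.049], 'wrist_force': [-0.366, 0.136, -0.169], 'finger_gap': 65.194, 'finger_force': 0.0}
bay -80 min [ -61.9 -101.3   28. ] max [ 56.8 -56.8  40.8]
-40 37.8 -101.1 -57.1 | -20 37.9 -100.9 -57.0 | 0 38.0 -100.7 -57.0 | 20 38.0 -100.9 -57.0 | 40 38.0 -100.9 -57.0 | 55 38.0 -100.8 -56.8 | 
bay 0 min [-62.9 -20.3  34.8] max [55.8 24.  40.8]
-40 38.1 -19.9 23.1 | -20 38.2 -19.6 22.8 | 0 38.1 -20.3 23.6 | 20 38.2 -19.8 23.2 | 40 38.2 -19.5 23.9 | 55 38.2 -20.1 23.5 | 
blank [ 651.7 -289.4] size 46 123 yaw -0.268 z 26.5
world [ 634.3 -284.7  110. ] row [0.049, 0.4253, 0.0317, 0.317] rows 9
```

Second blank is flat at (−3.5, +1.7). Next is the dark one.

Call:
move_arm(
  moves=[
    [0.049,0.425,0.0,0.317],
    [0.049,0.425,0.0,0.317],
    [0.049,0.425,0.0,0.317],
    [0.049,0.425,0.0,0.317],
    [0.049,0.425,0.0,0.317],
    [0.049,0.425,0.0,0.317],
    [0.049,0.425,0.01,0.317],
    [0.049,0.425,0.02,0.317],
    [0.049,0.425,0.032,0.317],
    [0.049,0.425,0.032,0.317],
    [0.049,0.425,0.032,0.317],
    [0.049,0.425,0.032,0.317],
  ],
  jaw=0.068,
)

```text
clock: 22.15
eef_pos: [635.2, -283.1, 111.1]
eef_rot: [-3.141, 0.0, -0.267]
wrist_force: [0.5, 0.8, 0.4]
finger_gap: 67.9
finger_force: 0.0
```

Run:
```python
from h import *
st(); c=snap('wrist','w9'); p=proj(c,[[651.7,-289.4,26]])[0].astype(int); print(p)
x,y,a=blank(c,(p[0]-50,p[0]+50,p[1]-90,p[1]+65)); go((x-18*np.cos(a),y-18*np.sin(a),-26.5,a))
```

```text
{'clock': 22.15, 'joints': [-0.472, 0.678, 1.107, 0.0, 1.357, 1.366], 'eef_pos': [635.212, -283.101, 111.093], 'eef_rot': [-3.141, 0.0, -0.267], 'wrist_force': [0.468, 0.787, 0.382], 'finger_gap': 67.883, 'finger_force': 0.0}
[315 214]
blank [ 652.7 -288.3] size 44 119 yaw -0.257 z 26.1
world [ 635.3 -283.7  -26.5] row [0.0001, 0.0007, 0.138, -0.0095] rows 3
```

Call:
move_arm(
  moves=[
    [0,0,0.05,-0.005],
    [0,0,0.09,-0.005],
    [0,0,0.12,-0.005],
    [0,0,0.137,-0.005],
    [0,0,0.137,-0.005],
    [0,0,0.137,-0.005],
  ],
)

```text
clock: 22.8
eef_pos: [636.0, -284.2, -24.1]
eef_rot: [3.141, -0.002, -0.263]
wrist_force: [-0.7, -0.2, 0.6]
finger_gap: 67.8
finger_force: 0.0
```

Call:
move_arm(
  moves=[
    [0,0,0,0],
    [0,0,0,0],
    [0,0,0,0],
    [0,0,0,0],
    [0,0,0,0],
    [0,0,0,0],
    [0,0,0,0],
    [0,0,-0.03,0],
    [0,0,-0.08,0],
    [0,0,-0.12,0],
    [0,0,-0.15,0],
    [0,0,-0.17,0],
  ],
  jaw=0.03,
)

```text
clock: 24.0
eef_pos: [635.4, -284.4, 146.8]
eef_rot: [3.141, -0.002, -0.263]
wrist_force: [0.5, 0.9, -1.1]
finger_gap: 43.9
finger_force: 25.0
```

Run:
```python
from h import *
st(); go((*jig([-60,60,0])[:2],145,JY),(*jig([-18,80,0])[:2],145,JY))
```

```text
{'clock': 24.0, 'joints': [-0.473, 0.653, 1.065, 0.0, 1.422, 1.361], 'eef_pos': [635.409, -284.395, 146.805], 'eef_rot': [3.141, -0.002, -0.263], 'wrist_force': [0.464, 0.867, -1.11], 'finger_gap': 43.93, 'finger_force': 24.981}
world [523.4 194.6 145. ] row [-0.2328, -0.4333, 0.001, -0.3123] rows 10
world [564.4 216.6 145. ] row [-0.1989, -0.4653, 0.0011, -0.3123] rows 11
```

Call:
move_arm(
  moves=[
    [-0.233,-0.433,0,-0.312],
    [-0.233,-0.433,0,-0.312],
    [-0.233,-0.433,0,-0.312],
    [-0.233,-0.433,0,-0.312],
    [-0.233,-0.433,0,-0.312],
    [-0.233,-0.433,0,-0.312],
    [-0.233,-0.433,0,-0.312],
    [-0.233,-0.433,0,-0.312],
    [-0.233,-0.433,0,-0.312],
    [-0.233,-0.433,0,-0.312],
    [-0.199,-0.465,0,-0.312],
    [-0.199,-0.465,0,-0.312],
  ],
)

```text
clock: 25.2
eef_pos: [565.4, 219.0, 142.1]
eef_rot: [3.141, 0.002, 0.051]
wrist_force: [0.1, -1.0, -1.3]
finger_gap: 43.6
finger_force: 25.0
```

Run:
```python
from h import *
st(); go((*jig([-18,80.5,0])[:2],2,JY),(*jig([-18,80.5,0])[:2],-13.5,JY))
```

```text
{'clock': 25.2, 'joints': [0.309, 0.449, 1.384, 0.0, 1.31, 1.829], 'eef_pos': [565.371, 219.031, 142.086], 'eef_rot': [3.141, 0.002, 0.051], 'wrist_force': [0.093, -1.011, -1.326], 'finger_gap': 43.583, 'finger_force': 24.981}
world [564.4 217.1   2. ] row [-0.0009, 0.0018, 0.1401, 0.0022] rows 3
world [564.4 217.1 -13.5] row [-0.0008, 0.0018, 0.1556, 0.0022] rows 4
```

Call:
move_arm(
  moves=[
    [-0.001,0.001,0.05,0.001],
    [-0.001,0.001,0.09,0.001],
    [-0.001,0.001,0.12,0.001],
    [-0.001,0.001,0.14,0.001],
    [-0.001,0.001,0.146,0.001],
    [-0.001,0.001,0.152,0.001],
    [-0.001,0.001,0.155,0.001],
    [-0.001,0.001,0.155,0.001],
    [-0.001,0.001,0.155,0.001],
  ],
)

```text
clock: 26.1
eef_pos: [563.6, 215.7, -9.8]
eef_rot: [-3.141, -0.002, 0.048]
wrist_force: [2.2, -1.3, 3.6]
finger_gap: 44.0
finger_force: 25.0
```

Call:
move_arm(
  moves=[
    [0,0,0,0],
    [0,0,0,0],
    [0,0,0,0],
    [0,0,0,0],
    [0,0,-0.03,0],
    [0,0,-0.08,0],
    [0,0,-0.12,0],
    [0,0,-0.16,0],
    [0,0,-0.16,0],
    [0,0,-0.16,0],
  ],
  jaw=0.065,
)

```text
clock: 27.1
eef_pos: [563.0, 215.6, 149.4]
eef_rot: [-3.141, -0.001, 0.048]
wrist_force: [-0.1, 0.1, -0.6]
finger_gap: 65.1
finger_force: 0.0
```

Run:
```python
from h import *
st(); c=snap('wrist','w10'); bay(c,-80); bay(c,0); bay(c,80)
p=jig([64,170,150]); go((*jig([0,160,0])[:2],155,JY))
t=snap('top','t10')
cv2.imwrite('pics/t10c.png',cv2.resize(t['frame'][140:260,170:330],None,fx=5,fy=5))
```

```text
{'clock': 27.1, 'joints': [0.305, 0.434, 1.389, 0.0, 1.318, 1.828], 'eef_pos': [563.017, 215.579, 149.417], 'eef_rot': [-3.141, -0.001, 0.048], 'wrist_force': [-0.063, 0.056, -0.616], 'finger_gap': 65.117, 'finger_force': 0.0}
bay -80 min [ -62.1 -101.2   28. ] max [ 57.2 -56.2  41.3]
-40 37.7 -101.2 -56.7 | -20 37.7 -100.5 -56.8 | 0 37.7 -100.7 -56.7 | 20 37.7 -100.7 -56.2 | 40 37.8 -100.4 -56.3 | 55 37.8 -100.4 -56.4 | 
bay 0 min [-62.8 -20.6  28. ] max [56.4 24.4 40.9]
-40 37.9 -20.1 23.8 | -20 38.0 -19.7 23.8 | 0 38.0 -20.0 23.9 | 20 38.1 -19.4 24.1 | 40 38.0 -19.7 24.2 | 55 38.0 -20.0 24.4 | 
bay 80 min [-59.4  57.1  35. ] max [ 59.1 101.3  40.9]
-40 38.1 57.4 101.2 | -20 38.2 57.7 101.0 | 0 38.1 58.1 100.6 | 20 38.2 57.4 101.3 | 40 38.3 57.7 101.0 | 55 38.3 58.0 100.6 | 
world [578.5 297.4 155. ] row [0.0199, -0.0811, -0.0069, -0.0011] rows 2
```

All three blanks lie flat in their bays, tops at z 38 and centres within 4 mm. Now the clamp: shut the fingers and move above the raised pad.

Run:
```python
from h import *
z=lambda f:(160-145*np.cos(f)+8,50+145*np.sin(f)-35)
x,h=z(.9); go((*jig([-19,79,0])[:2],220,JY),(*jig([x,170,0])[:2],220,JY),(*jig([x,170,0])[:2],h,JY))
x0,h0=z(.9)
for f in np.arange(.9,-.06,-.05): print(round(f,2),np.round([(z(f)[0]-x0)/1000,0,-(z(f)[1]-h0)/1000],4).tolist())
```

```text
world [563.5 215.6 220. ] row [0.001, -0.0002, -0.0724, -0.0012] rows 2
world [655.7 311.2 220. ] row [0.0978, -0.0913, -0.0727, -0.0012] rows 4
world [655.7 311.2 128.6] row [0.098, -0.0913, 0.0187, -0.0012] rows 3
0.9 [0.0, 0.0, -0.0]
0.85 [-0.0056, 0.0, 0.0046]
0.8 [-0.0109, 0.0, 0.0096]
0.75 [-0.016, 0.0, 0.0147]
0.7 [-0.0208, 0.0, 0.0202]
0.65 [-0.0253, 0.0, 0.0258]
0.6 [-0.0295, 0.0, 0.0317]
0.55 [-0.0335, 0.0, 0.0378]
0.5 [-0.0371, 0.0, 0.0441]
0.45 [-0.0404, 0.0, 0.0505]
0.4 [-0.0434, 0.0, 0.0571]
0.35 [-0.0461, 0.0, 0.0639]
0.3 [-0.0484, 0.0, 0.0707]
0.25 [-0.0504, 0.0, 0.0777]
0.2 [-0.052, 0.0, 0.0848]
0.15 [-0.0532, 0.0, 0.0919]
0.1 [-0.0541, 0.0, 0.0991]
0.05 [-0.0547, 0.0, 0.1063]
-0.0 [-0.0549, 0.0, 0.1136]
-0.05 [-0.0547, 0.0, 0.1208]
```

View pics/t10c.png

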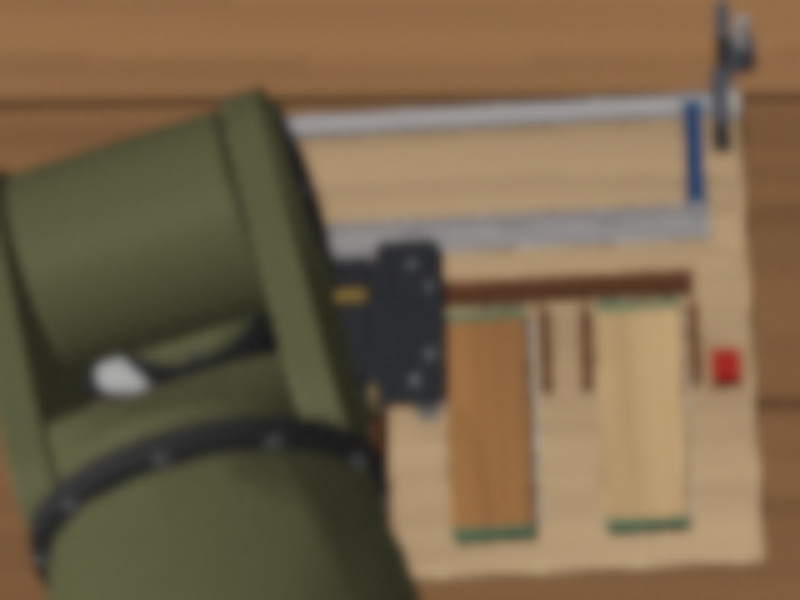

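The top view shows the brown (490,420) and pale (645,415) blanks in their bays, the dark one hidden under the arm, and the clamp raised. I move over the pad.

Call:
move_arm(
  moves=[
    [0,0,-0.04,0],
    [0,0,-0.073,0],
    [0,0,-0.073,0],
    [0.05,-0.045,-0.073,0],
    [0.098,-0.0913,-0.073,0],
    [0.098,-0.0913,-0.073,0],
    [0.098,-0.0913,-0.073,0],
    [0.098,-0.0913,-0.04,0],
    [0.098,-0.0913,-0.01,0],
    [0.098,-0.0913,0.0185,0],
    [0.098,-0.0913,0.0185,0],
    [0.098,-0.0913,0.0185,0],
  ],
  jaw=0,
)

```text
clock: 28.4
eef_pos: [656.2, 311.0, 130.7]
eef_rot: [3.141, 0.001, 0.048]
wrist_force: [-0.3, -0.0, -0.2]
finger_gap: 0.5
finger_force: 0.0
```

Run:
```python
from h import *
s=st(); print(((np.array(s['eef_pos'])-J)@R.from_euler('z',JY).as_matrix()).round(1))
c=snap('wrist','w11'); cv2.imwrite('pics/w11c.png',c['frame'][100:400,150:550])
```

```text
{'clock': 28.4, 'joints': [0.392, 0.743, 0.956, -0.0, 1.444, 1.915], 'eef_pos': [656.156, 310.988, 130.701], 'eef_rot': [3.141, 0.001, 0.048], 'wrist_force': [-0.314, -0.034, -0.198], 'finger_gap': 0.475, 'finger_force': 0.0}
[ 78.3 169.8 130.7]
```

View pics/w11c.png

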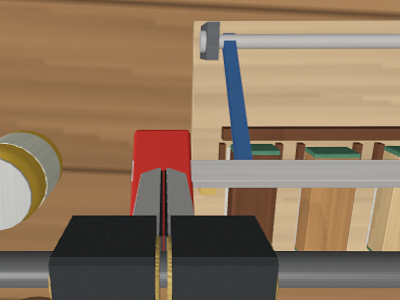

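The shut fingers sit centred over the red pad (crop 163,170). I press along the arc.

Call:
move_arm(
  moves=[
    [-0.0056,0,0.0046,0],
    [-0.0109,0,0.0096,0],
    [-0.016,0,0.0147,0],
    [-0.0208,0,0.0202,0],
    [-0.0253,0,0.0258,0],
    [-0.0295,0,0.0317,0],
    [-0.0335,0,0.0378,0],
    [-0.0371,0,0.0441,0],
    [-0.0404,0,0.0505,0],
  ],
)

```text
clock: 29.35
eef_pos: [616.0, 309.7, 81.2]
eef_rot: [-3.141, -0.002, 0.048]
wrist_force: [-0.9, -0.3, 6.2]
finger_gap: 0.9
finger_force: 2.3
```

Run:
```python
from h import *
c=snap('wrist','w12'); cv2.imwrite('pics/w12c.png',c['frame'][60:400,150:550]); st()
P=depth(c,[(285,255),(300,255),(315,240)]); print(P.round(0))
```

```text
{'clock': 29.4, 'joints': [0.413, 0.687, 1.165, 0.0, 1.289, 1.936], 'eef_pos': [615.201, 309.564, 79.736], 'eef_rot': [-3.141, -0.0, 0.048], 'wrist_force': [-0.296, -0.629, 2.366], 'finger_gap': 0.59, 'finger_force': 1.579}
[[629. 328. 106.]
 [629. 319. 104.]
 [638. 310. 101.]]
```

Contact is good and the force has fallen to a few newtons, so I carry on to the bottom.

Call:
move_arm(
  moves=[
    [-0.003,0,0.0066,0],
    [-0.0057,0,0.0134,0],
    [-0.008,0,0.0202,0],
    [-0.01,0,0.0272,0],
    [-0.0116,0,0.0343,0],
    [-0.0128,0,0.0414,0],
    [-0.0137,0,0.0486,0],
    [-0.0143,0,0.0558,0],
    [-0.0145,0,0.062,0],
    [-0.0145,0,0.063,0],
    [-0.0145,0,0.063,0],
  ],
)

```text
clock: 30.5
eef_pos: [601.6, 308.8, 16.8]
eef_rot: [3.142, 0.0, 0.048]
wrist_force: [0.4, 0.3, -0.2]
finger_gap: 0.3
finger_force: 0.0
```

Call:
move_arm(
  moves=[
    [0,0,-0.03,0],
    [0,0,-0.08,0],
    [0,0,-0.12,0],
    [0,0,-0.17,0],
    [0,0,-0.17,0],
    [0,0,-0.17,0],
    [0,0,-0.17,0],
  ],
)

```text
clock: 31.2
eef_pos: [601.1, 308.6, 185.4]
eef_rot: [3.141, 0.002, 0.048]
wrist_force: [-0.2, 0.6, 0.2]
finger_gap: 0.7
finger_force: 0.0
```

Run:
```python
from h import *
st(); c=snap('wrist','w13')
Rz=R.from_euler('z',JY).as_matrix()
for p in ([22,170,51],[0,170,51],[40,170,51],[40,40,56],[40,-40,56],[40,0,50]):
    u=proj(c,[jig(p)]); 
    try: print(p,u.round(0),((depth(c,u)-J)@Rz).round(1))
    except Exception as e: print(p,u)
t=snap('top','t13'); x,y=0,0
vv,uu=np.mgrid[190:270,355:400]; P=depth(t,np.c_[uu.ravel(),vv.ravel()].astype(float)); Q=P[(P[:,2]>68)&(P[:,2]<90)]
print('scriber',len(Q),cv2.minAreaRect(Q[:,:2].astype(np.float32)),Q.min(0),Q.max(0))
h=Q[Q[:,2]<90]; 
for xx in range(485,625,15):
    s=Q[abs(Q[:,0]-xx)<7]; print(xx,len(s),s.mean(0).round(1) if len(s) else '')
```

```text
{'clock': 31.2, 'joints': [0.42, 0.584, 1.084, 0.0, 1.476, 1.943], 'eef_pos': [601.136, 308.552, 185.419], 'eef_rot': [3.141, 0.002, 0.048], 'wrist_force': [-0.238, 0.562, 0.194], 'finger_gap': 0.693, 'finger_force': 0.0}
[22, 170, 51] [[314. 223.]] [[ 22.2 170.   52.1]]
[0, 170, 51] [[314. 243.]] [[ -0. 170.  51.]]
[40, 170, 51] [[314. 207.]] [[ 39.9 170.   50.3]]
[40, 40, 56] [[439. 207.]] [[39.  37.6 49.7]]
[40, -40, 56] [[516. 207.]] [[ 39.1 -43.2  50.8]]
[40, 0, 50] [[475. 207.]] [[40.  -0.1 49.8]]
scriber 365 ((556.301025390625, -142.11056518554688), (142.55587768554688, 38.298866271972656), 3.4813480377197266) [ 485.10179965 -164.20825997   68.13873365] [ 627.6730515  -122.38604073   82.99276516]
485 24 [ 488.5 -145.8   75. ]
500 44 [ 500.7 -144.2   74.8]
515 46 [ 514.7 -145.7   74.7]
530 34 [ 530.2 -143.4   75.8]
545 40 [ 545.3 -143.5   75.5]
560 42 [ 559.6 -141.8   76.5]
575 43 [ 574.6 -142.    74.5]
590 43 [ 589.6 -141.1   75.9]
605 8 [ 606.4 -139.9   70.2]
620 10 [ 620.2 -139.8   69.2]
```

View pics/w13.png

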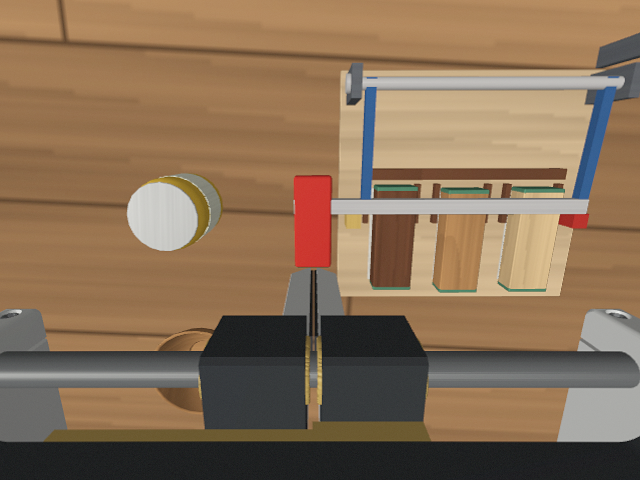

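Clamp is down and latched: the pad is level at (313,220), z 51, and the bar at row 206 lies across all three blanks. Next I go over the scriber.

Run:
```python
from h import *
go((541,-143.4,130,.046))
```

```text
world [ 541.  -143.4  130. ] row [-0.0815, 0.4485, 0.0559, 0.0018] rows 10
```

Call:
move_arm(
  moves=[
    [-0.0815,0.4485,0,0.002],
    [-0.0815,0.4485,0,0.002],
    [-0.0815,0.4485,0,0.002],
    [-0.0815,0.4485,0,0.002],
    [-0.0815,0.4485,0,0.002],
    [-0.0815,0.4485,0,0.002],
    [-0.0815,0.4485,0,0.002],
    [-0.0815,0.4485,0,0.002],
    [-0.0815,0.4485,0.02,0.002],
    [-0.0815,0.4485,0.055,0.002],
    [-0.0815,0.4485,0.055,0.002],
    [-0.0815,0.4485,0.055,0.002],
  ],
  jaw=0.05,
  squeeze=40,
)

```text
clock: 32.5
eef_pos: [541.5, -142.5, 132.1]
eef_rot: [-3.141, 0.001, 0.046]
wrist_force: [0.7, 0.1, -0.0]
finger_gap: 50.1
finger_force: 0.0
```

Run:
```python
from h import *
s=st(); c=snap('wrist','w14')
vv,uu=np.mgrid[60:265,250:380]; P=depth(c,np.c_[uu.ravel(),vv.ravel()].astype(float)); Q=P[(P[:,2]>70)&(P[:,2]<79)]
print(cv2.minAreaRect(Q[:,:2].astype(np.float32)),Q.min(0),Q.max(0))
L=[]
for xx in range(490,600,10):
    q=Q[abs(Q[:,0]-xx)<4]; 
    if len(q): L.append((xx,(q[:,1].min()+q[:,1].max())/2)); print(xx,len(q),q[:,1].min().round(1),q[:,1].max().round(1),np.median(q[:,2]).round(1))
L=np.array(L); k,b=np.polyfit(*L.T,1); print('yaw',k,'y@541',k*541+b)
go((541,k*541+b,11,np.arctan(k)))
```

```text
{'clock': 32.5, 'joints': [-0.323, 0.356, 1.538, 0.0, 1.249, 1.202], 'eef_pos': [541.502, -142.539, 132.092], 'eef_rot': [-3.141, 0.001, 0.046], 'wrist_force': [0.727, 0.082, -0.027], 'finger_gap': 50.088, 'finger_force': 0.0}
((574.7759399414062, -139.97412109375), (108.194091796875, 19.329607009887695), 1.95607328414917) [ 520.44645829 -151.27728321   70.01008714] [ 628.85265207 -129.56761249   78.03054352]
520 64 -151.3 -134.0 74.9
530 186 -151.0 -133.6 75.1
540 192 -150.5 -133.2 75.0
550 195 -150.0 -132.8 74.9
560 193 -149.4 -132.4 74.9
570 202 -148.8 -132.1 74.9
580 213 -148.3 -130.8 75.1
590 233 -148.4 -129.7 75.6
yaw 0.051710362660472194 y@541 -141.73327579622838
world [ 541.  -141.7   11. ] row [-0.0012, -0.0006, 0.1222, -0.0049] rows 3
```

View pics/w14.png

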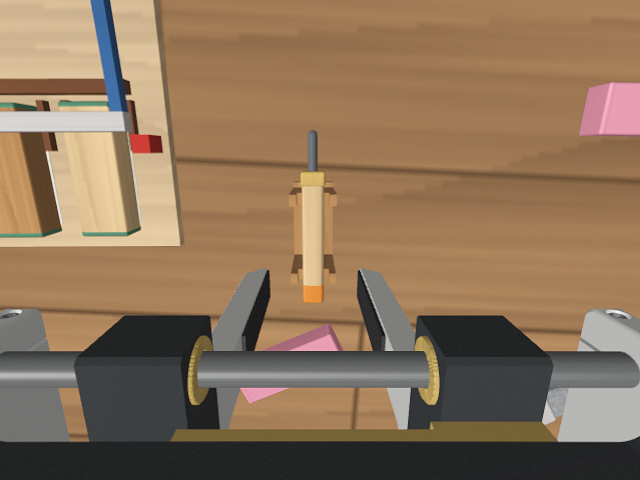

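The wrist view shows the scriber centred between the fingers, handle along column 313 from butt (313,301) to ferrule (313,178), forks at rows ~190 and ~272. I grasp at the middle.

Call:
move_arm(
  moves=[
    [-0.001,0,0.05,-0.004],
    [-0.001,0,0.09,-0.004],
    [-0.001,0,0.11,-0.004],
    [-0.001,0,0.12,-0.004],
    [-0.001,0,0.12,-0.004],
    [-0.001,0,0.12,-0.004],
    [-0.001,0,0.12,-0.004],
    [-0.001,0,0.12,-0.004],
  ],
)

```text
clock: 33.35
eef_pos: [541.3, -143.3, 13.3]
eef_rot: [3.141, -0.002, 0.05]
wrist_force: [0.3, 0.5, 0.6]
finger_gap: 50.1
finger_force: 0.0
```

Call:
move_arm(
  moves=[
    [0,0,0,0],
    [0,0,0,0],
    [0,0,0,0],
    [0,0,0,0],
    [0,0,0,0],
    [0,0,0,0],
    [0,0,0,0],
    [0,0,0,0],
    [0,0,0,0],
  ],
  jaw=0.005,
)

```text
clock: 34.25
eef_pos: [540.6, -143.2, 12.1]
eef_rot: [3.142, 0.0, 0.05]
wrist_force: [-0.5, -0.3, 0.2]
finger_gap: 17.7
finger_force: 40.0
```

Call:
move_arm(
  moves=[
    [0,0,-0.01,0],
    [0,0,-0.02,0],
    [0,0,-0.04,0],
    [0,0,-0.08,0],
    [0,0,-0.12,0],
    [0,0,-0.12,0],
    [0,0,-0.12,0],
    [0,0,-0.12,0],
  ],
)

```text
clock: 35.05
eef_pos: [540.1, -143.0, 131.2]
eef_rot: [-3.141, 0.001, 0.05]
wrist_force: [-0.3, -0.9, -0.2]
finger_gap: 17.8
finger_force: 40.0
```

Run:
```python
from h import *
s=st(); c=snap('wrist','w15')
vv,uu=np.mgrid[0:330,200:430]; P=depth(c,np.c_[uu.ravel(),vv.ravel()].astype(float)); M=R.from_euler('xyz',s['eef_rot']).as_matrix()
T=(P-np.array(s['eef_pos']))@M   # tool frame
m=(P[:,2]>100)&(abs(T[:,1])<18)&(T[:,0]>10)
T=T[m]
for x in range(15,100,6):
    q=T[abs(T[:,0]-x)<3]
    if len(q): print(x,len(q),'y',q[:,1].min().round(1),q[:,1].max().round(1),'z top',np.percentile(q[:,2],5).round(1),'zmed',np.median(q[:,2]).round(1),'zmax',q[:,2].max().round(1))
print(T[:,0].max())
go((*jig([-63,125,0])[:2],140,JY))
```

```text
{'clock': 35.05, 'joints': [-0.324, 0.354, 1.543, 0.0, 1.246, 1.197], 'eef_pos': [540.086, -142.959, 131.186], 'eef_rot': [-3.141, 0.001, 0.05], 'wrist_force': [-0.294, -0.933, -0.249], 'finger_gap': 17.82, 'finger_force': 40.0}
15 422 y -9.0 8.2 z top -64.0 zmed -63.0 zmax -60.2
21 434 y -9.5 8.5 z top -64.0 zmed -63.0 zmax -59.4
27 463 y -11.0 9.9 z top -64.0 zmed -62.9 zmax -59.5
33 1484 y -18.0 18.0 z top -144.2 zmed -139.3 zmax -59.7
39 464 y -9.2 8.3 z top -64.1 zmed -63.0 zmax -59.6
45 490 y -10.0 8.4 z top -64.2 zmed -63.0 zmax -59.9
51 546 y -10.4 9.0 z top -64.8 zmed -63.8 zmax -61.2
57 607 y -10.4 9.3 z top -64.7 zmed -63.4 zmax -43.6
63 209 y -4.6 3.1 z top -58.0 zmed -56.6 zmax -51.8
69 221 y -4.5 3.0 z top -57.9 zmed -56.5 zmax -52.1
75 560 y -4.5 3.5 z top -214.4 zmed -214.4 zmax -52.1
81 250 y -4.5 3.4 z top -57.9 zmed -56.5 zmax -52.5
87 225 y -4.4 3.4 z top -57.7 zmed -56.3 zmax -52.2
93 7 y -1.7 1.5 z top -55.4 zmed -54.3 zmax -53.0
90.48417723426876
world [517.3 259.4 140. ] row [-0.0027, -0.4029, -0.0088, 0.0008] rows 9
```

The scriber hangs level: its tip is at tool x +86.5 mm and about 4 mm above the reported TCP. I carry it to above the brass post.

Call:
move_arm(
  moves=[
    [0,-0.015,0,0],
    [0,-0.045,0,0],
    [0,-0.08,0,0],
    [-0.001,-0.12,0,0],
    [-0.001,-0.16,0,0],
    [-0.002,-0.2,0,0],
    [-0.003,-0.24,0,0],
    [-0.003,-0.28,0,0],
    [-0.004,-0.32,0,0],
    [-0.004,-0.36,0,0],
    [-0.0042,-0.388,0,0.001],
    [-0.0042,-0.403,0,0.001],
  ],
)

```text
clock: 36.3
eef_pos: [515.1, 261.7, 131.3]
eef_rot: [3.141, 0.001, 0.051]
wrist_force: [0.6, -0.7, -0.9]
finger_gap: 17.7
finger_force: 40.0
```

Call:
move_arm(
  moves=[
    [0,0,0,0],
    [0,0,0.02,0],
    [0,0,0.045,0],
    [0,0,0.06,0],
    [0,0,0.065,0],
    [0,0,0.065,0],
    [0,0,0.065,0],
  ],
)

```text
clock: 37.0
eef_pos: [516.9, 258.8, 68.0]
eef_rot: [-3.141, -0.001, 0.048]
wrist_force: [-0.6, -0.1, -0.3]
finger_gap: 17.4
finger_force: 40.0
```

```bash
cat >> h.py <<'E'
def tip(tag):
    s=st(); c=snap('wrist',tag); Rz=R.from_euler('z',JY).as_matrix()
    print('TCP jig',((np.array(s['eef_pos'])-J)@Rz).round(1))
    M=R.from_euler('xyz',s['eef_rot']).as_matrix()
    vv,uu=np.mgrid[0:330,200:430]; P=depth(c,np.c_[uu.ravel(),vv.ravel()].astype(float)); T=(P-np.array(s['eef_pos']))@M
    n=P[(abs(T[:,0]-78)<8)&(abs(T[:,1])<8)&(abs(T[:,2]+56)<6)]; n=T[(abs(T[:,0]-76)<20)&(abs(T[:,1])<9)&(abs(T[:,2]+56)<6)]
    h=T[(abs(T[:,0]-30)<14)&(abs(T[:,1])<8)&(abs(T[:,2]+63)<6)]
    print('neck tool',n[:,0].max().round(1),n[:,1].mean().round(1),np.percentile(n[:,2],10).round(1),'handle top slope',np.polyfit(h[:,0],h[:,2],1).round(3))
    print('red/brass tops:')
    for p in ([22,125,38],[22,-125,38],[10,80,38],[10,0,38],[10,-80,38]):
        u=proj(c,[jig(p)]); 
        if (u>0).all() and u[0,0]<639 and u[0,1]<479: print(p,((depth(c,u)-J)@Rz).round(1))
    return c
E
python3 - <<'E'
from h import *
c=tip('w16')
# brass post colour centroid near expected
hsv=cv2.cvtColor(c['frame'],cv2.COLOR_BGR2HSV)
vv,uu=np.mgrid[100:330,200:640]; P=depth(c,np.c_[uu.ravel(),vv.ravel()].astype(float)); q=(P-J)@R.from_euler('z',JY).as_matrix()
m=(q[:,2]>35)&(q[:,2]<41)&(q[:,1]>108)&(q[:,1]<142)&(abs(q[:,0]-22)<25)
print('brass',m.sum(),q[m].min(0).round(1) if m.any() else 0,q[m].max(0).round(1) if m.any() else 0)
m=(q[:,2]>35)&(q[:,2]<41)&(q[:,1]<-108)&(abs(q[:,0]-22)<25)
print('red',m.sum(),q[m].min(0).round(1) if m.any() else 0,q[m].max(0).round(1) if m.any() else 0)
go((*jig([-64.5,125,0])[:2],36.5,JY))
E
```

```text
{'clock': 37.0, 'joints': [0.401, 0.462, 1.549, -0.0, 1.13, 1.923], 'eef_pos': [516.897, 258.816, 67.953], 'eef_rot': [-3.141, -0.001, 0.048], 'wrist_force': [-0.602, -0.065, -0.338], 'finger_gap': 17.392, 'finger_force': 40.0}
TCP jig [-63.4 124.5  68. ]
neck tool 90.4 -0.5 -57.7 handle top slope [-5.0000e-03 -6.2881e+01]
red/brass tops:
[22, 125, 38] [[ 17.8 125.  124.5]]
[10, 80, 38] [[10.  79.8 37. ]]
[10, 0, 38] [[10.   0.3 38.6]]
[10, -80, 38] [[ 10. -80.  38.]]
brass 150 [ 13.9 108.1  36.6] [ 31.8 141.6  40.9]
red 0 0 0
world [515.8 259.3  36.5] row [-0.0012, -0.0003, 0.0316, -0.0006] rows 1
```

Call:
move_arm(
  moves=[
    [-0.001,0,0.006,0],
    [-0.001,0,0.012,0],
    [-0.001,0,0.016,0],
    [-0.001,0,0.019,0],
    [-0.001,0,0.022,0],
    [-0.001,0,0.024,0],
    [-0.001,0,0.026,0],
    [-0.001,0,0.028,0],
    [-0.001,0,0.029,0],
    [-0.001,0,0.029,0],
    [-0.001,0,0.029,0],
    [-0.001,0,0.029,0],
  ],
)

```text
clock: 38.25
eef_pos: [515.4, 259.1, 38.1]
eef_rot: [-3.142, -0.0, 0.049]
wrist_force: [0.1, 0.2, -1.2]
finger_gap: 17.9
finger_force: 40.0
```

Run:
```python
from h import *
tip('w17'); go((*jig([-64.5,125,0])[:2],36.5,JY),(*jig([-64.5,-125,0])[:2],36.5,JY))
c=load('w17'); print('tip px', proj(c,[jig([26,125,40])]))
```

```text
{'clock': 38.25, 'joints': [0.402, 0.498, 1.573, 0.0, 1.071, 1.924], 'eef_pos': [515.393, 259.117, 38.131], 'eef_rot': [-3.142, -0.0, 0.049], 'wrist_force': [0.089, 0.173, -1.202], 'finger_gap': 17.857, 'finger_force': 40.0}
TCP jig [-64.9 124.8  38.1]
neck tool 90.5 -0.5 -57.8 handle top slope [ -0.    -63.035]
red/brass tops:
[22, 125, 38] [[ 18.5 125.1  95.1]]
[10, 80, 38] [[10.  79.7 36.5]]
[10, 0, 38] [[10.   0.6 39. ]]
world [515.8 259.3  36.5] row [0.0003, -0.0001, 0.0017, -0.0002] rows 1
world [528.    9.6  36.5] row [0.0004, 0.2499, 0.0016, -0.0002] rows 5
tip px [[314.01032235 121.79633376]]
```

Call:
move_arm(
  moves=[
    [0,0,0.001,0],
    [0,0,0.0018,0],
    [0,0,0.0018,0],
    [0,0.0025,0.0018,0],
    [0,0.006,0.0018,0],
    [0,0.0095,0.0018,0],
    [0,0.013,0.0018,0],
    [0,0.0165,0.0018,0],
    [0,0.02,0.0018,0],
    [0,0.0235,0.0018,0],
    [0,0.027,0.0018,0],
    [0,0.03,0.0018,0],
  ],
)

```text
clock: 39.5
eef_pos: [516.8, 228.8, 36.2]
eef_rot: [-3.142, 0.0, 0.049]
wrist_force: [0.2, -0.1, -0.8]
finger_gap: 17.8
finger_force: 40.0
```

Run:
```python
from h import *
tip('w18'); go((*jig([-64.5,-125,0])[:2],36.5,JY))
```

```text
{'clock': 39.5, 'joints': [0.352, 0.477, 1.609, 0.0, 1.055, 1.874], 'eef_pos': [516.807, 228.818, 36.217], 'eef_rot': [-3.142, 0.0, 0.049], 'wrist_force': [0.217, -0.078, -0.754], 'finger_gap': 17.795, 'finger_force': 40.0}
TCP jig [-64.9  94.5  36.2]
neck tool 90.4 -0.5 -57.8 handle top slope [-2.0000e-03 -6.3023e+01]
red/brass tops:
[22, 125, 38] [[ 22.  125.1  37.5]]
[10, 80, 38] [[10.  80.  37.6]]
[10, 0, 38] [[10.   0.3 38.6]]
[10, -80, 38] [[ 10.  -79.3  38.9]]
world [528.    9.6  36.5] row [0.0005, 0.2192, -0.0002, -0.0005] rows 5
```

Height and line are right; I draw on.

Call:
move_arm(
  moves=[
    [0,0.0035,0,0],
    [0,0.007,0,0],
    [0,0.0105,0,0],
    [0,0.014,0,0],
    [0,0.0175,0,0],
    [0,0.021,0,0],
    [0,0.0245,0,0],
    [0,0.028,0,0],
    [0,0.0315,0,0],
    [0,0.035,0,0],
    [0,0.0385,0,0],
    [0,0.042,0,0],
  ],
)

```text
clock: 40.75
eef_pos: [518.9, 186.9, 36.2]
eef_rot: [-3.142, 0.0, 0.049]
wrist_force: [0.1, 0.4, -0.4]
finger_gap: 17.8
finger_force: 40.0
```

Call:
move_arm(
  moves=[
    [0,0.0035,0,0],
    [0,0.007,0,0],
    [0,0.0105,0,0],
    [0,0.014,0,0],
    [0,0.0175,0,0],
    [0,0.021,0,0],
    [0,0.0245,0,0],
    [0,0.028,0,0],
    [0,0.0315,0,0],
    [0,0.035,0,0],
    [0,0.0385,0,0],
    [0,0.042,0,0],
  ],
)

```text
clock: 41.95
eef_pos: [520.9, 144.9, 36.2]
eef_rot: [3.142, -0.0, 0.049]
wrist_force: [-0.0, 0.2, -0.3]
finger_gap: 17.7
finger_force: 40.0
```

Call:
move_arm(
  moves=[
    [0,0.0035,0,0],
    [0,0.007,0,0],
    [0,0.0105,0,0],
    [0,0.014,0,0],
    [0,0.0175,0,0],
    [0,0.021,0,0],
    [0,0.0245,0,0],
    [0,0.028,0,0],
    [0,0.0315,0,0],
    [0,0.035,0,0],
    [0,0.0385,0,0],
    [0,0.042,0,0],
  ],
)

```text
clock: 43.15
eef_pos: [523.0, 103.0, 36.3]
eef_rot: [-3.142, -0.0, 0.049]
wrist_force: [0.2, -0.3, -0.5]
finger_gap: 17.8
finger_force: 40.0
```

Run:
```python
from h import *
tip('w19'); go((*jig([-64.5,-125,0])[:2],36.5,JY))
```

```text
{'clock': 43.15, 'joints': [0.126, 0.415, 1.703, 0.0, 1.024, 1.648], 'eef_pos': [522.989, 103.001, 36.25], 'eef_rot': [-3.142, -0.0, 0.049], 'wrist_force': [0.219, -0.309, -0.493], 'finger_gap': 17.84, 'finger_force': 40.0}
TCP jig [-64.9 -31.5  36.3]
neck tool 90.5 -0.5 -57.8 handle top slope [-4.0000e-03 -6.2926e+01]
red/brass tops:
[22, 125, 38] [[ 22.  124.7  38.5]]
[22, -125, 38] [[  22.  -125.3   37.4]]
[10, 80, 38] [[10.  79.6 38.9]]
[10, 0, 38] [[10.  -0.2 39.1]]
[10, -80, 38] [[ 10.  -80.   38.2]]
world [528.    9.6  36.5] row [0.0004, 0.0931, -0.0002, -0.0004] rows 2
```

Call:
move_arm(
  moves=[
    [0,0.0035,0,0],
    [0,0.007,0,0],
    [0,0.0105,0,0],
    [0,0.014,0,0],
    [0,0.0175,0,0],
    [0,0.021,0,0],
    [0,0.0245,0,0],
    [0,0.028,0,0],
    [0,0.0315,0,0],
    [0,0.035,0,0],
    [0,0.0385,0,0],
    [0,0.042,0,0],
  ],
)

```text
clock: 44.4
eef_pos: [525.0, 61.0, 36.2]
eef_rot: [-3.142, 0.0, 0.049]
wrist_force: [0.3, 0.3, -0.6]
finger_gap: 17.9
finger_force: 40.0
```

Call:
move_arm(
  moves=[
    [0,0.0035,0,0],
    [0,0.007,0,0],
    [0,0.0105,0,0],
    [0,0.014,0,0],
    [0,0.0175,0,0],
    [0,0.021,0,0],
    [0,0.0245,0,0],
    [0,0.028,0,0],
    [0,0.0315,0,0],
    [0,0.035,0,0],
    [0,0.0385,0,0],
    [0,0.042,0,0],
  ],
)

```text
clock: 45.6
eef_pos: [527.1, 19.1, 36.2]
eef_rot: [-3.142, -0.0, 0.049]
wrist_force: [0.0, 0.0, 0.2]
finger_gap: 17.4
finger_force: 40.0
```

Call:
move_arm(
  moves=[
    [0,0.0035,0,0],
    [0,0.007,0,0],
    [0,0.0095,0,0],
    [0,0.0095,0,0],
    [0,0.0095,0,0],
    [0,0.0095,0,0],
    [0,0.0095,-0.002,0],
    [0,0.0095,-0.005,0],
    [0,0.0095,-0.008,0],
    [0,0.0095,-0.011,0],
    [0,0.0095,-0.014,0],
    [0,0.0095,-0.017,0],
  ],
)

```text
clock: 46.8
eef_pos: [527.6, 9.9, 53.6]
eef_rot: [3.142, -0.0, 0.049]
wrist_force: [0.5, 0.8, 0.1]
finger_gap: 17.5
finger_force: 40.0
```

Call:
move_arm(
  moves=[
    [0,0,-0.01,0],
    [0,0,-0.03,0],
    [0,0,-0.06,0],
    [0,0,-0.08,0],
    [0,0,-0.08,0],
    [0,0,-0.08,0],
  ],
)

```text
clock: 47.4
eef_pos: [527.4, 9.9, 133.1]
eef_rot: [3.142, -0.0, 0.049]
wrist_force: [-0.2, 0.1, -0.8]
finger_gap: 17.7
finger_force: 40.0
```

Run:
```python
from h import *
tip('w20'); go((540.4,-143.0,131,.05))
```

```text
{'clock': 47.4, 'joints': [-0.051, 0.284, 1.632, -0.0, 1.226, 1.471], 'eef_pos': [527.423, 9.891, 133.083], 'eef_rot': [3.142, -0.0, 0.049], 'wrist_force': [-0.165, 0.119, -0.835], 'finger_gap': 17.698, 'finger_force': 40.0}
TCP jig [ -65.1 -124.7  133.1]
neck tool 90.4 -0.6 -57.8 handle top slope [-3.0000e-03 -6.2936e+01]
red/brass tops:
[22, 125, 38] [[ 22.  125.3  37.6]]
[22, -125, 38] [[  15.4 -124.5  190.8]]
[10, 80, 38] [[10.  80.  38.1]]
[10, 0, 38] [[10.  -0.5 39.2]]
[10, -80, 38] [[ 10.  -80.   37.8]]
world [ 540.4 -143.   131. ] row [0.0059, 0.1534, 0.0013, -0.0012] rows 4
```

Call:
move_arm(
  moves=[
    [0.001,0.02,0,0],
    [0.002,0.05,0,0],
    [0.004,0.085,0,0],
    [0.005,0.12,0,-0.001],
    [0.006,0.143,0,-0.001],
    [0.006,0.1535,0,-0.001],
    [0.006,0.1535,0,-0.001],
    [0.006,0.1535,0,-0.001],
    [0.006,0.1535,0,-0.001],
    [0.006,0.1535,0,-0.001],
  ],
)

```text
clock: 48.45
eef_pos: [541.1, -142.2, 133.3]
eef_rot: [-3.141, -0.0, 0.051]
wrist_force: [-0.3, -0.1, -0.3]
finger_gap: 17.8
finger_force: 40.0
```

Run:
```python
from h import *
st(); go((540.6,-143.2,12.5,.05))
```

```text
{'clock': 48.45, 'joints': [-0.322, 0.353, 1.54, 0.0, 1.249, 1.197], 'eef_pos': [541.089, -142.182, 133.274], 'eef_rot': [-3.141, -0.0, 0.051], 'wrist_force': [-0.303, -0.112, -0.347], 'finger_gap': 17.767, 'finger_force': 40.0}
world [ 540.6 -143.2   12.5] row [-0.0005, 0.001, 0.1208, 0.001] rows 3
```

Call:
move_arm(
  moves=[
    [-0.0005,0.001,0.04,0.001],
    [-0.0005,0.001,0.075,0.001],
    [-0.0005,0.001,0.09,0.001],
    [-0.0005,0.001,0.1,0.001],
    [-0.0005,0.001,0.108,0.001],
    [-0.0005,0.001,0.114,0.001],
    [-0.0005,0.001,0.118,0.001],
    [-0.0005,0.001,0.12,0.001],
    [-0.0005,0.001,0.12,0.001],
    [-0.0005,0.001,0.12,0.001],
  ],
)

```text
clock: 49.45
eef_pos: [540.8, -144.2, 13.6]
eef_rot: [3.141, -0.001, 0.049]
wrist_force: [0.1, -0.1, -0.2]
finger_gap: 17.6
finger_force: 40.0
```

Call:
move_arm(
  moves=[
    [0,0,0,0],
    [0,0,0,0],
    [0,0,0,0],
    [0,0,0,0],
    [0,0,0,0],
    [0,0,0,0],
  ],
  jaw=0.045,
)

```text
clock: 50.05
eef_pos: [540.6, -144.2, 13.3]
eef_rot: [-3.142, -0.0, 0.049]
wrist_force: [-0.7, 0.1, -0.8]
finger_gap: 45.1
finger_force: 0.0
```

Call:
move_arm(
  moves=[
    [0,0,-0.02,0],
    [0,0,-0.05,0],
    [0,0,-0.09,0],
    [0,0,-0.12,0],
    [0,0,-0.15,0],
    [0,0,-0.15,0],
    [0,0,-0.15,0],
  ],
)

```text
clock: 50.75
eef_pos: [540.6, -144.2, 163.2]
eef_rot: [3.141, -0.0, 0.049]
wrist_force: [1.1, -0.4, -0.9]
finger_gap: 44.7
finger_force: 0.0
```

Run:
```python
from h import *
s=st(); c=snap('wrist','w21')
vv,uu=np.mgrid[60:265,250:380]; P=depth(c,np.c_[uu.ravel(),vv.ravel()].astype(float)); Q=P[(P[:,2]>70)&(P[:,2]<79)]
print(Q.min(0),Q.max(0))
for xx in range(500,600,15):
    q=Q[abs(Q[:,0]-xx)<4]
    if len(q): print(xx,q[:,1].min().round(1),q[:,1].max().round(1),np.median(q[:,2]).round(1))
Rz=R.from_euler('z',JY).as_matrix(); t=snap('top','t21')
print('pad',((depth(t,proj(t,[jig([10,170,51])]))-J)@Rz).round(1)); 
for y in (-80,0,80): bay(t,y)
a=load('top0'); 
for n,(x0,x1,y0,y1) in dict(tin=(125,172,190,240),bowl=(120,180,262,320),brush=(435,515,290,352)).items():
    print(n,np.abs(a['frame'][y0:y1,x0:x1].astype(int)-t['frame'][y0:y1,x0:x1]).mean().round(1))
```

```text
{'clock': 50.75, 'joints': [-0.326, 0.326, 1.504, -0.0, 1.311, 1.196], 'eef_pos': [540.585, -144.167, 163.243], 'eef_rot': [3.141, -0.0, 0.049], 'wrist_force': [1.083, -0.405, -0.863], 'finger_gap': 44.722, 'finger_force': 0.0}
[ 509.20302832 -153.96593852   70.02625447] [ 627.96918232 -131.64208438   77.81518564]
515 -153.5 -136.9 75.0
530 -153.7 -136.3 75.1
545 -152.8 -134.6 75.0
560 -151.9 -134.0 74.9
575 -151.0 -133.3 75.1
590 -150.8 -131.9 75.7
pad [[  9.7 169.7  52.1]]
bay -80 min [ -63.3 -112.8   28.2] max [ 69.2 -47.9  59.8]
-40 39.2 -102.5 -60.6 | -20 38.7 -100.8 -61.2 | 0 38.6 -101.7 -59.7 | 20 38.4 -102.7 -60.2 | 40 50.7 -111.7 -48.8 | 55 39.3 -112.4 -59.1 | 
bay 0 min [-63.8 -32.8  28.1] max [72.2 32.6 58.8]
-40 39.3 -21.8 20.6 | -20 38.5 -21.8 20.1 | 0 38.4 -22.1 22.4 | 20 38.2 -21.0 21.9 | 40 50.5 -30.7 32.4 | 55 37.5 -21.6 20.1 | 
bay 80 min [-60.6  47.9  28.3] max [ 70.7 112.6  55.9]
-40 38.2 55.7 100.1 | -20 38.3 56.0 99.2 | 0 38.2 56.4 98.2 | 20 38.2 55.6 105.2 | 40 50.4 47.9 112.1 | 55 38.7 56.0 111.5 | 
tin 3.5
bowl 3.2
brush 2.7
```

```bash
python3 -c "
from h import *
print(manip.sign_off())"
```

```text
the job is handed in; nothing more can be done
None
```

The job is handed in at about 51 s of the 210 s limit. By my last camera readings, all three blanks are flat and clamped, the line is drawn from brass post to red post at about 3.5 cm/s with the tip an estimated 2 mm above the wood, the scriber is back on its cradle, and the tin, bowl and brush have not moved; the hand-in returned no verdict.

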